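# Fit the filters in the under-sink filter unit and lock its access panel

### The job

The filter unit on the bench has to be loaded before it goes out. Turn both quarter-turn fasteners on its access panel to unlocked, swing the panel up past upright, and push each of the loose white filter canisters down into a bay of its own inside until the sprung jaw has snapped shut over it. Then close the panel and turn both fasteners back to locked; leave the wrench and the screwdriver as they lie.

Things in the scene. Friction and masses are not known exactly. Their poses are not given: they have to be found in the camera images.
- filter_unit: grey sheet-metal box lying on its back, fixed: 196 mm deep (x), 264 wide (y), 72 high, walls and floor 4 mm. Origin: centre of its underside; x points from the front edge to the panel's hinge, z up. The panel on top opens upward about the far (+x) rim. Inside, three bays side by side, each for a filter lying along x. Keeper tabs under the fasteners reach 17 mm in from the front face
- panel (a joint): hinge of the 196 x 264 x 4 mm access panel, rad: 0 = shut (top face 76.5 mm above the bench), grows as the front edge is lifted, stop at 1.7 (leaning back past upright). 0.32 kg; the stiff hinge (0.5 N m) holds it wherever it is left. A fastener turned less than about 1.15 rad catches its cam under the keeper tab: the panel cannot be lifted; locked while up, it cannot shut fully
- panel_hinge (a point): point on the panel's hinge axis, at the middle of the far rim, 98 mm behind the box's centre and 72.5 mm above the bench; the axis runs along the box's y
- panel_handle (a point): centre of the steel bar handle on the panel: round bar 10 mm thick, 90 mm long along the box's y, on a post at each end. In the panel's frame 174 mm in front of the hinge axis and 39 mm above it; 35 mm above the panel's face, 22 mm from its front edge. The bar can turn between the fingers: a gripper pointing down can follow the whole swing
- cam_left (a joint): left fastener, rad: 0 = locked (wing points front to back, along the box's x), 1.571 = unlocked (wing parallel to the front edge); grows counter-clockwise seen from above; stops at both ends, friction 0.06 N m
- cam_left_grip (a point): left fastener's axis, 18 mm above the panel's face: middle of a steel wing 44 mm long, 12 mm thick, its flanks from 4 to 27 mm above the panel. x of this frame runs along the wing. It sits 32 mm behind the panel's front edge, 102 mm left of the middle
- cam_right (a joint): right fastener, the same: 0 = locked, 1.571 = unlocked, counter-clockwise from above
- cam_right_grip (a point): right fastener, the same, 102 mm right of the middle
- bay_1 (a point): the left bay's seat: centre of a seated filter, 30 mm above the bench, frame parallel to the box. Bays are 70 mm apart. Each has two fork clips, 14 mm long, 42 mm in front of and behind the point: saddle 18 mm below it, fixed prong on the right (-y), noses of a sprung jaw on the left (+y), both flared above; prong and jaw end 25 mm above the point. Fingers have room between the clips
- jaw_1 (a joint): sprung jaw of the left bay, rad: 0 = shut; a filter pushed straight down spreads it to about 0.1 with some 5 N (its own weight is not enough), then it snaps shut over the filter; it does not stay open by itself
- bay_2 (a point): the middle bay's seat: centre of a seated filter, 30 mm above the bench, frame parallel to the box. Otherwise like bay_1
- jaw_2 (a joint): sprung jaw of the middle bay, rad: 0 = shut; a filter pushed straight down spreads it to about 0.1 with some 5 N (its own weight is not enough), then it snaps shut over the filter; it does not stay open by itself
- bay_3 (a point): the right bay's seat: centre of a seated filter, 30 mm above the bench, frame parallel to the box. Otherwise like bay_1
- jaw_3 (a joint): sprung jaw of the right bay, rad: 0 = shut; a filter pushed straight down spreads it to about 0.1 with some 5 N (its own weight is not enough), then it snaps shut over the filter; it does not stay open by itself
- filter_1: inline filter canister on the bench: white round body 36 mm thick, 112 mm long, grey hexagonal end caps (40 mm across flats, 46 across corners, 13 long), short stubs; 152 mm over all, about 0.16 kg, both ends alike. Origin: its middle, on its axis, 20 mm above what it lies on (bench, or a 2 mm mat); x runs along it. In a bay it has 18 mm to spare at each end; may be absent
- filter_2: same kind of filter canister; may be absent
- filter_3: same kind of filter canister; may be absent
- adj_wrench: adjustable wrench, 153 x 46 x 10 mm, lying beyond the work; leave it
- screwdriver: screwdriver with amber handle, 201 mm long, 30 mm thick, lying beyond the work; leave it
Things that resemble listed ones, but are neither listed nor needed, are in the scene too. Leave any turquoise look-alike of the filter_1 alone.

How it is judged:
On the way, in this order (a step that is already met when the one before it is completed fails the run):
1. both fasteners are turned to unlocked (1.3 rad or more), the panel still shut (value of joint each of cam_left, cam_right above 1.3 rad and value of joint panel below 0.1 rad), for 0.2 s.
2. the panel is swung up to 1.4 rad or more (value of joint panel above 1.4 rad), for 0.2 s.
3. every loose filter lies in a bay under its shut jaw, the panel still up (value of joint panel above 1 rad and ((distance between filter_1 and bay_1 below 0.018 m and y of filter_1 in the frame of bay_1 between -0.005 and 0.005 m and z of filter_1 in the frame of bay_1 below 0.004 m and angle between the x axis of filter_1 and the x axis of bay_1, either way round below 0.1 rad and value of joint jaw_1 below 0.07 rad) or (distance between filter_1 and bay_2 below 0.018 m and y of filter_1 in the frame of bay_2 between -0.005 and 0.005 m and z of filter_1 in the frame of bay_2 below 0.004 m and angle between the x axis of filter_1 and the x axis of bay_2, either way round below 0.1 rad and value of joint jaw_2 below 0.07 rad) or (distance between filter_1 and bay_3 below 0.018 m and y of filter_1 in the frame of bay_3 between -0.005 and 0.005 m and z of filter_1 in the frame of bay_3 below 0.004 m and angle between the x axis of filter_1 and the x axis of bay_3, either way round below 0.1 rad and value of joint jaw_3 below 0.07 rad)) and ((distance between filter_2 and bay_1 below 0.018 m and y of filter_2 in the frame of bay_1 between -0.005 and 0.005 m and z of filter_2 in the frame of bay_1 below 0.004 m and angle between the x axis of filter_2 and the x axis of bay_1, either way round below 0.1 rad and value of joint jaw_1 below 0.07 rad) or (distance between filter_2 and bay_2 below 0.018 m and y of filter_2 in the frame of bay_2 between -0.005 and 0.005 m and z of filter_2 in the frame of bay_2 below 0.004 m and angle between the x axis of filter_2 and the x axis of bay_2, either way round below 0.1 rad and value of joint jaw_2 below 0.07 rad) or (distance between filter_2 and bay_3 below 0.018 m and y of filter_2 in the frame of bay_3 between -0.005 and 0.005 m and z of filter_2 in the frame of bay_3 below 0.004 m and angle between the x axis of filter_2 and the x axis of bay_3, either way round below 0.1 rad and value of joint jaw_3 below 0.07 rad)) and ((distance between filter_3 and bay_1 below 0.018 m and y of filter_3 in the frame of bay_1 between -0.005 and 0.005 m and z of filter_3 in the frame of bay_1 below 0.004 m and angle between the x axis of filter_3 and the x axis of bay_1, either way round below 0.1 rad and value of joint jaw_1 below 0.07 rad) or (distance between filter_3 and bay_2 below 0.018 m and y of filter_3 in the frame of bay_2 between -0.005 and 0.005 m and z of filter_3 in the frame of bay_2 below 0.004 m and angle between the x axis of filter_3 and the x axis of bay_2, either way round below 0.1 rad and value of joint jaw_2 below 0.07 rad) or (distance between filter_3 and bay_3 below 0.018 m and y of filter_3 in the frame of bay_3 between -0.005 and 0.005 m and z of filter_3 in the frame of bay_3 below 0.004 m and angle between the x axis of filter_3 and the x axis of bay_3, either way round below 0.1 rad and value of joint jaw_3 below 0.07 rad))), for 0.3 s.
4. the panel is shut again (value of joint panel below 0.04 rad), for 0.2 s.
At the end, for the whole second after the job is handed in: The panel is shut (below 0.04 rad), both fasteners are locked (below 0.25 rad) and every filter present lies in a bay of its own: centre within 18 mm of the bay's point, within 5 mm sideways and no more than 4 mm above it, along the bay within 0.1 rad, the bay's jaw shut (below 0.07 rad) (value of joint panel below 0.04 rad and value of joint each of cam_left, cam_right below 0.25 rad and ((distance between filter_1 and bay_1 below 0.018 m and y of filter_1 in the frame of bay_1 between -0.005 and 0.005 m and z of filter_1 in the frame of bay_1 below 0.004 m and angle between the x axis of filter_1 and the x axis of bay_1, either way round below 0.1 rad and value of joint jaw_1 below 0.07 rad) or (distance between filter_1 and bay_2 below 0.018 m and y of filter_1 in the frame of bay_2 between -0.005 and 0.005 m and z of filter_1 in the frame of bay_2 below 0.004 m and angle between the x axis of filter_1 and the x axis of bay_2, either way round below 0.1 rad and value of joint jaw_2 below 0.07 rad) or (distance between filter_1 and bay_3 below 0.018 m and y of filter_1 in the frame of bay_3 between -0.005 and 0.005 m and z of filter_1 in the frame of bay_3 below 0.004 m and angle between the x axis of filter_1 and the x axis of bay_3, either way round below 0.1 rad and value of joint jaw_3 below 0.07 rad)) and ((distance between filter_2 and bay_1 below 0.018 m and y of filter_2 in the frame of bay_1 between -0.005 and 0.005 m and z of filter_2 in the frame of bay_1 below 0.004 m and angle between the x axis of filter_2 and the x axis of bay_1, either way round below 0.1 rad and value of joint jaw_1 below 0.07 rad) or (distance between filter_2 and bay_2 below 0.018 m and y of filter_2 in the frame of bay_2 between -0.005 and 0.005 m and z of filter_2 in the frame of bay_2 below 0.004 m and angle between the x axis of filter_2 and the x axis of bay_2, either way round below 0.1 rad and value of joint jaw_2 below 0.07 rad) or (distance between filter_2 and bay_3 below 0.018 m and y of filter_2 in the frame of bay_3 between -0.005 and 0.005 m and z of filter_2 in the frame of bay_3 below 0.004 m and angle between the x axis of filter_2 and the x axis of bay_3, either way round below 0.1 rad and value of joint jaw_3 below 0.07 rad)) and ((distance between filter_3 and bay_1 below 0.018 m and y of filter_3 in the frame of bay_1 between -0.005 and 0.005 m and z of filter_3 in the frame of bay_1 below 0.004 m and angle between the x axis of filter_3 and the x axis of bay_1, either way round below 0.1 rad and value of joint jaw_1 below 0.07 rad) or (distance between filter_3 and bay_2 below 0.018 m and y of filter_3 in the frame of bay_2 between -0.005 and 0.005 m and z of filter_3 in the frame of bay_2 below 0.004 m and angle between the x axis of filter_3 and the x axis of bay_2, either way round below 0.1 rad and value of joint jaw_2 below 0.07 rad) or (distance between filter_3 and bay_3 below 0.018 m and y of filter_3 in the frame of bay_3 between -0.005 and 0.005 m and z of filter_3 in the frame of bay_3 below 0.004 m and angle between the x axis of filter_3 and the x axis of bay_3, either way round below 0.1 rad and value of joint jaw_3 below 0.07 rad))); the robot touches nothing.
It fails at once if the wrench is shifted by more than 50 mm (distance of adj_wrench from where it was at the start of the episode above 0.05 m).
It fails at once if the screwdriver is shifted by more than 50 mm (distance of screwdriver from where it was at the start of the episode above 0.05 m).
Of filter_1, filter_2, filter_3 only 2 to 3 are there at a start; the rules pass over those that are not, and their reading is None.
At some moment in a run one of filter_1, filter_2, filter_3 may be knocked a few centimetres aside while the robot is not near it.
Once in a run the grip may slacken for a moment while it holds something.
It also fails if it takes over 210 s, if anything falls off the work surface, if the arm or the gripper's body presses on something with over 40 N, if the wrist force passes 120 N, or if a joint passes its speed limit or range.

### The arm

A 7-joint arm with a two-finger parallel gripper is mounted at the origin on a cart in front of the work surface, level with it; the furniture and walls round the work are solid. World frame = base frame: x ahead of the robot, y to its left, z up, the work surface at z = 0. Lengths are in m, angles in rad, forces in N, time in s.
With the tool pointing down it reaches from about 0.4 to 0.85 m from the base axis. Payload 6.9 kg.
Tool frame: the origin (TCP) lies midway between the tips of the shut fingers; the grasp point (between the pads) lies behind it (ctrl.pinch_z is the z of the grasp point in the tool frame, in m); z points along the fingers, y is the direction in which the jaws open and shut (so a half turn about z gives the same grasp; the last joint's range is limited). The gripper opens to 85 mm and grips with 20 to 120 N. Pads are 22 mm wide; open, the fingers measure 114 mm over their backs; the gripper's body (76 mm by 85 mm) begins 54 mm behind the grasp point. The pads swing forward as they close: fully open they stand 13 mm farther back than shut.
Start: joints at [-1.024, 0.507, -0.238, 1.5, 0.126, 1.149, -0.155], TCP at [0.267, 0.565, 0.206] pointing down, gripper open.
Joint ranges: [-3.08, 3.08], [-0.24, 2.05], [-1.43, 1.35], [0, 2.5], [-1.52, 4.66], [0.17, 1.96], [-2.89, 2.89]. Speed limits (rad/s): [2.39, 2.39, 3.14, 3.14, 3.14, 3.14, 3.14].

### API

Orientations are given as a unit quaternion [w, x, y, z].
In Python, from station import ctrl, get_state, vision, ticket, models gives the robot as it stands. Calls block until the motion is done:
- ctrl.movep(position, orientation): joint-space move of the TCP to a pose.
- ctrl.movel(position, frame=None, max_speed=0.15): straight line of the TCP; frame=None keeps the orientation; max_speed is the mean speed in m/s.
- ctrl.set_joints(angles): joint-space move.
- ctrl.ungrasp() and ctrl.close_gripper(force=None): open the fingers fully, or close them until they stop; force is the grip in N (None keeps the last).
- ctrl.pause(seconds).
- ctrl.ik(position, orientation): joint angles nearest the present ones, or None.
- get_state(): the state.
- vision.grab_frame(name): name is "side" or "top" or "wrist"; returns (picture, depth): 480x640x3 uint8, blue, green, red; 480x640 float32, m along the optical axis (not along the pixel's ray), 0 where there is no reading.
- vision.camera_info(name): a dict with "mtx" (3x3 intrinsics, pixels), "R" (3x3) and "t" (3): a world point X has camera coordinates R X + t; the wrist camera has in their place "hand_eye" (4x4, takes a point from camera to tool coordinates, whose origin is the TCP and whose axes are the flange's). Camera axes: x right, y down, z forward; pixel columns grow to the right and rows downward; lengths in m; the calibration is good to about 2 mm. A picture is of the moment at which its call begins: read the wrist's pose just before it. camera_info takes no time and is no camera call.
A pose or a line that the arm cannot do raises ctrl.Unreachable and nothing moves.
- ticket.close_job(): hands the job in, once; it reports no verdict.
Trained networks look in the newest picture that a camera, given by its name, has taken for a name from the list of things; names that differ only in an ending like _2 or _b are one class to them, and where a whole thing is asked for, a point or a joint stands for the part that bears it (a point fixed in the world has none). Each returns a list of dicts, best first, with "p" (0 to 1); they miss things now and then, are a little off and sometimes report something else, mostly with a low value. They report only what shows in the picture. A call takes as long as a camera call. They do not tell look-alikes from the thing itself.
- models.recognise(camera, target): "point" ([column, row] in pixels, amid what is visible of it).
- models.masks_of(camera, target): "mask" (480x640 bool, what is visible of it) and "point" ([column, row] in pixels, amid what is visible of it).
The state is a dict: "time": time; "qpos": joint angles; "qd": joint speeds; "tau": joint torques, N m; "tcp_pos": TCP position; "eef_rot": TCP orientation; "contact_force": force on the tool from outside, world axes, zero at the start; "wrist_torque": the same for the moment, N m; "width": finger opening in m.
Only numpy, scipy, OpenCV 4.12 (cv2) and the standard library are available. Lean on these libraries where they do the work, as an engineer would, in place of code of your own. Each camera call takes 0.05 s, during which the arm holds its last target.

## Working session

There is one attempt and no reset: what is moved stays moved. The work goes in short steps, each a Python script; the robot and the scene stay as the last script left them, time stands still between calls to the robot, and variables do not carry over. Pictures are saved under pics/ and viewed, and the job is handed in when it is done.

```bash
ls; mkdir -p pics
python3 - <<'E'
from station import ctrl,get_state,vision,models
import cv2
s=get_state();print(s['time'],s['tcp_pos'],s['eef_rot'],ctrl.pinch_z,s['width'])
for c in ['top','side','wrist']:
    p,d=vision.grab_frame(c);cv2.imwrite(f'pics/{c}0.png',p)
    i=vision.camera_info(c);print(c,i)
E
```

```text
pics
0.0 [0.26703734 0.56447532 0.20503563] [-1.76455599e-04  2.19070256e-01  9.75708688e-01 -8.65507228e-04] -0.0187 0.08540321301623957
top {'mtx': array([[493.8693327 ,   0.        , 319.33758124],
       [  0.        , 493.8693327 , 238.26109053],
       [  0.        ,   0.        ,   1.        ]]), 'R': array([[-1.50705302e-01, -9.88578571e-01, -5.65999434e-04],
       [-9.16892687e-01,  1.39991046e-01, -3.73778419e-01],
       [ 3.69588571e-01, -5.58114289e-02, -9.27517856e-01]]), 't': array([-0.18971495,  0.60444302,  1.14449976])}
side {'mtx': array([[586.53543462,   0.        , 308.52558139],
       [  0.        , 586.53543462, 238.64026353],
       [  0.        ,   0.        ,   1.        ]]), 'R': array([[-0.99881528,  0.04832157,  0.00574957],
       [ 0.01759262,  0.46872665, -0.88316806],
       [-0.04537104, -0.88202061, -0.46902144]]), 't': array([0.60670823, 0.21482149, 1.56783485])}
wrist {'mtx': array([[377.52291488,   0.        , 326.69786711],
       [  0.        , 377.52291488, 242.42511727],
       [  0.        ,   0.        ,   1.        ]]), 'hand_eye': array([[ 5.88635368e-04, -9.56946355e-01, -2.90264238e-01,
         7.36868666e-02],
       [ 9.99999798e-01,  6.32388743e-04, -5.69372665e-05,
         7.95776794e-04],
       [ 2.38045746e-04, -2.90264146e-01,  9.56946534e-01,
        -1.67373459e-01],
       [ 0.00000000e+00,  0.00000000e+00,  0.00000000e+00,
         1.00000000e+00]])}
```

View pics/top0.png

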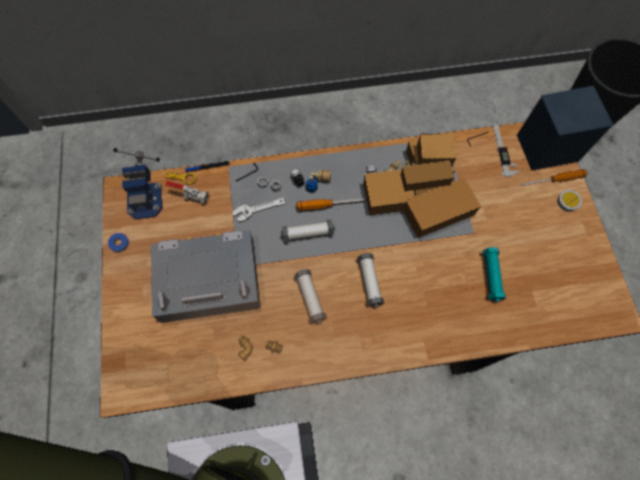

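View pics/side0.png

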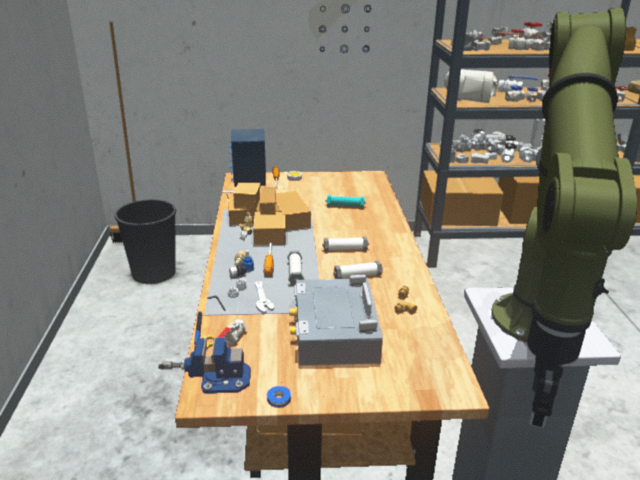

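View pics/wrist0.png

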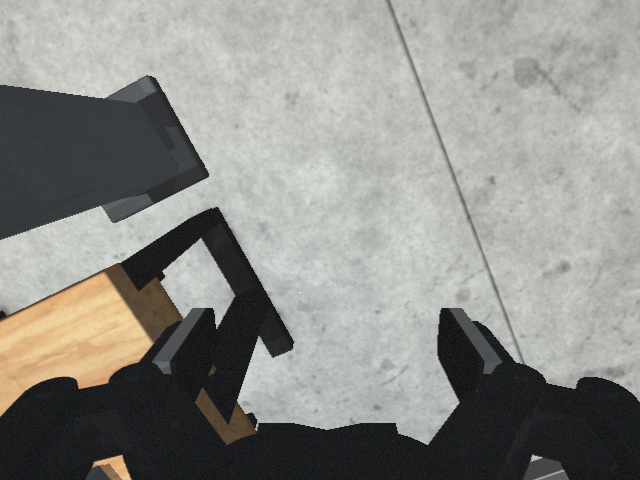

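```bash
cat > h.py <<'E'
from station import ctrl,get_state,vision,models
import cv2,numpy as np
from scipy.spatial.transform import Rotation as Rn
def cam(c,st=None):
    i=vision.camera_info(c)
    if c!='wrist': R,t=i['R'],i['t']; return i['mtx'],R.T,-R.T@t
    st=st or get_state(); q=st['eef_rot'];Rt=Rn.from_quat([q[1],q[2],q[3],q[0]]).as_matrix()
    H=i['hand_eye'];return i['mtx'],Rt@H[:3,:3],Rt@H[:3,3]+np.array(st['tcp_pos'])
def grab(c):
    st=get_state();p,d=vision.grab_frame(c);return p,d,cam(c,st)
def cloud(d,C):
    K,R,t=C;v,u=np.mgrid[:480,:640]
    X=np.stack([(u-K[0,2])/K[0,0]*d,(v-K[1,2])/K[1,1]*d,d],-1);W=X@R.T+t
    W[d<=0]=np.nan;return W
def atz(C,px,z):
    K,R,t=C;r=R@np.array([(px[0]-K[0,2])/K[0,0],(px[1]-K[1,2])/K[1,1],1]);return t+r*(z-t[2])/r[2]
def proj(C,X):
    K,R,t=C;x=(np.atleast_2d(X)-t)@R;return (x[:,:2]/x[:,2:])*[K[0,0],K[1,1]]+[K[0,2],K[1,2]]
def down(yaw):
    # tool z down, tool x at world yaw
    M=np.array([[np.cos(yaw),np.sin(yaw),0],[np.sin(yaw),-np.cos(yaw),0],[0,0,-1]])
    q=Rn.from_matrix(M).as_quat();return [q[3],q[0],q[1],q[2]]
def pca(W):
    m=W.mean(0);_,s,v=np.linalg.svd(W-m,full_matrices=False);return m,v
E
python3 - <<'E'
from h import *
for c in ['top','side']:
    p,d,C=grab(c);W=cloud(d,C)
    for n in ['filter_1','filter_unit','panel','cam_left','adj_wrench','screwdriver']:
        for m in models.masks_of(c,n):
            w=W[m['mask']];w=w[~np.isnan(w[:,0])]
            if n[:3]!='fil' or len(w)<5: print(c,n,round(m['p'],2),m['point'],len(w),np.nanmean(w,0).round(3));continue
            mm,v=pca(w[:,:2]);e=(w[:,:2]-mm)@v.T
            print(c,n,round(m['p'],2),m['point'],len(w),np.median(w,0).round(3),np.percentile(w[:,2],[2,98]).round(3),'yaw',np.arctan2(v[0,1],v[0,0]).round(3),'ext',np.ptp(e,axis=0).round(3), (mm+v.T@(e.max(0)+e.min(0))/2).round(3))
    if c=='top':
        a=p[210:330,130:400];cv2.imwrite('pics/c0.png',cv2.resize(a,None,fx=2.9,fy=2.9,interpolation=2))
E
```

```text
top filter_1 0.98 [307.1, 230.0] 757 [ 0.629 -0.256  0.034] [-0.002  0.042] yaw 1.599 ext [0.151 0.06 ] [ 0.641 -0.256]
top filter_1 0.87 [369.2, 279.1] 763 [ 0.465 -0.398  0.033] [0.005 0.041] yaw -3.106 ext [0.151 0.045] [ 0.47  -0.401]
top filter_1 0.79 [309.0, 294.5] 829 [ 0.446 -0.235  0.032] [-0.003  0.041] yaw -2.957 ext [0.16  0.046] [ 0.453 -0.235]
top filter_1 0.7 [205.0, 278.3] 8387 [0.526 0.029 0.074] [0.013 0.106] yaw 1.567 ext [0.27  0.235] [0.558 0.033]
top filter_1 0.64 [495.0, 273.8] 796 [ 0.433 -0.727  0.032] [-0.001  0.04 ] yaw 2.985 ext [0.162 0.053] [ 0.44  -0.737]
top filter_unit 0.76 [206.0, 274.8] 8477 [0.526 0.029 0.074] [0.007 0.106] yaw 1.577 ext [0.292 0.241] [0.558 0.044]
top panel 0.65 [202.4, 274.4] 7402 [0.536 0.031 0.076]
top cam_left 0.41 [249.9, 213.9] 379 [ 0.729 -0.117  0.007]
top adj_wrench 0.61 [253.1, 210.1] 414 [ 0.729 -0.119  0.007]
top screwdriver 0.56 [315.1, 204.9] 382 [ 0.712 -0.294  0.021]
top screwdriver 0.36 [203.1, 277.2] 7366 [0.536 0.031 0.076]
side filter_1 0.73 [344.1, 243.7] 552 [ 0.469 -0.389  0.029] [-0.     0.043] yaw 0.121 ext [0.173 0.124] [ 0.464 -0.429]
side filter_1 0.62 [358.0, 269.1] 629 [ 0.448 -0.226  0.03 ] [0.001 0.043] yaw 0.234 ext [0.182 0.239] [ 0.429 -0.203]
side filter_1 0.6 [344.5, 201.0] 352 [ 0.441 -0.722  0.028] [0.006 0.043] yaw 2.957 ext [0.145 0.086] [ 0.439 -0.743]
side filter_1 0.58 [296.9, 265.2] 394 [ 0.638 -0.236  0.036] [0.011 0.044] yaw 1.574 ext [0.249 0.044] [ 0.636 -0.219]
side filter_unit 0.75 [335.3, 322.7] 6986 [0.544 0.101 0.077] [0.006 0.104] yaw 1.62 ext [0.283 0.229] [0.545 0.033]
side panel 0.62 [335.8, 312.1] 4786 [0.54  0.044 0.08 ]
side panel 0.15 [262.5, 302.6] 273 [ 0.729 -0.104  0.011]
side cam_left 0.73 [366.9, 325.0] 201 [0.475 0.135 0.094]
side adj_wrench 0.79 [262.2, 302.7] 257 [ 0.73  -0.102  0.011]
side screwdriver 0.45 [267.1, 263.2] 170 [ 0.715 -0.277  0.026]
```

View pics/c0.png

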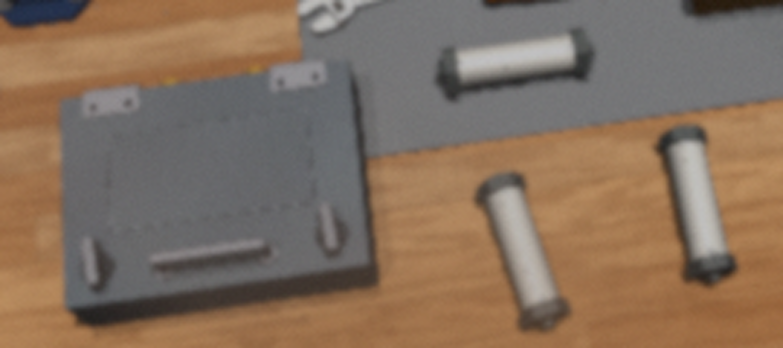

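Run:
```python
from h import *
s=get_state();print(s['time'])
for y in [np.pi,np.pi/2,-np.pi/2,0]:
  for P in [[.48,.137,.0815],[.48,-.067,.0815],[.70,.035,.3],[.47,.035,.12]]:
    q=ctrl.ik(P,down(y));print(round(y,2),P,None if q is None else np.round(q,2))
ctrl.movep([.48,.035,.33],down(np.pi))
p,d,C=grab('wrist');cv2.imwrite('pics/w1.png',p);np.savez('w1.npz',d=d,K=C[0],R=C[1],t=C[2])
for n in ['cam_left','cam_right','panel_handle','panel']:
    for m in models.masks_of('wrist',n)[:4]:
        W=cloud(d,C)[m['mask']];print(n,round(m['p'],2),m['point'],m['mask'].sum(),np.nanmedian(W,0).round(4))
s=get_state();print(s['time'],s['tcp_pos'])
```

```text
0.85
3.14 [0.48, 0.137, 0.0815] [-0.16  0.47 -0.23  1.99  0.16  0.7   1.07]
3.14 [0.48, -0.067, 0.0815] [ 0.16  0.44 -0.1   2.03  0.07  0.67  1.58]
3.14 [0.7, 0.035, 0.3] [-0.01  0.59 -0.16  1.09  0.09  1.47  1.42]
3.14 [0.47, 0.035, 0.12] [-0.01  0.37 -0.16  2.02  0.08  0.76  1.35]
1.57 [0.48, 0.137, 0.0815] [-0.41  0.46  0.12  2.   -0.08  0.69 -0.24]
1.57 [0.48, -0.067, 0.0815] [-0.07  0.45  0.22  2.03 -0.16  0.67  0.26]
1.57 [0.7, 0.035, 0.3] [-0.16  0.59  0.15  1.09 -0.08  1.46 -0.02]
1.57 [0.47, 0.035, 0.12] [-0.27  0.38  0.2   2.02 -0.1   0.76 -0.01]
-1.57 [0.48, 0.137, 0.0815] [ 0.11  0.52 -0.65  1.99  0.45  0.77  2.34]
-1.57 [0.48, -0.067, 0.0815] [ 0.45  0.48 -0.52  2.03  0.35  0.72  2.85]
-1.57 [0.7, 0.035, 0.3] [ 0.18  0.63 -0.57  1.08  0.32  1.51  2.83]
-1.57 [0.47, 0.035, 0.12] [ 0.29  0.41 -0.58  2.01  0.31  0.8   2.67]
0 [0.48, 0.137, 0.0815] [-0.62  0.5   0.43  2.   -0.31  0.71 -1.57]
0 [0.48, -0.067, 0.0815] [-0.26  0.49  0.5   2.04 -0.36  0.7  -1.1 ]
0 [0.7, 0.035, 0.3] [-0.32  0.63  0.51  1.09 -0.29  1.49 -1.44]
0 [0.47, 0.035, 0.12] [-0.48  0.41  0.49  2.02 -0.27  0.77 -1.39]
cam_left 0.84 [414.9, 193.6] 743 [0.4744 0.1295 0.1007]
cam_right 0.98 [227.4, 194.6] 771 [ 0.4744 -0.0671  0.1008]
cam_right 0.22 [98.5, 348.0] 1766 [ 0.7128 -0.288   0.0238]
panel_handle 0.88 [322.2, 240.6] 35873 [0.5321 0.0311 0.0764]
panel 0.82 [324.5, 241.9] 35953 [0.5323 0.0312 0.0764]
3.2 [0.4799995  0.03548288 0.32982519]
```

View pics/w1.png

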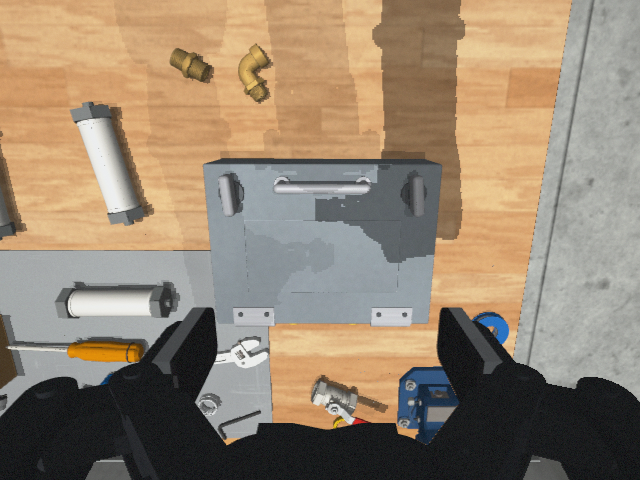

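Run:
```python
from h import *
f=np.load('w1.npz');C=(f['K'],f['R'],f['t']);W=cloud(f['d'],C)
m=(abs(W[...,2]-.0765)<.004)&(W[...,0]>.4)&(W[...,0]<.7)&(W[...,1]>-.15)&(W[...,1]<.22)
print(m.sum(),np.nanmedian(W[m][:,2]))
P=W[m][:,:2]
r=cv2.minAreaRect((P*1000).astype(np.float32));print(r)
# robust edges
for lo in np.arange(-.09,.16,.03):
    s=P[abs(P[:,1]-lo)<.008];print('y',round(lo,2),np.percentile(s[:,0],[.3,99.7]).round(4))
for lo in np.arange(.46,.64,.02):
    s=P[abs(P[:,0]-lo)<.005];print('x',round(lo,2),np.percentile(s[:,1],[.3,99.7]).round(4))
# raised things
m=(W[...,2]>.085)&(W[...,2]<.13)&(W[...,0]>.4)&(W[...,0]<.62)
n,l,st,ce=cv2.connectedComponentsWithStats(m.astype(np.uint8))
for i in range(1,n):
    if st[i,4]>60:
        w=W[l==i];mm,v=pca(w[:,:2]);e=(w[:,:2]-mm)@v.T;print(st[i,4],ce[i].round(),(mm+v.T@(e.max(0)+e.min(0))/2).round(4),np.ptp(e,axis=0).round(4),np.arctan2(v[0,1],v[0,0]).round(3),np.percentile(w[:,2],[50,98]).round(4))
```

```text
33843 0.07634578292435301
((544.7305297851562, 31.281417846679688), (201.02365112304688, 264.5636901855469), 0.09607135504484177)
y -0.09 [0.4446 0.6379]
y -0.06 [0.4446 0.6434]
y -0.03 [0.4445 0.6433]
y 0.0 [0.4445 0.6392]
y 0.03 [0.4444 0.6395]
y 0.06 [0.4444 0.6393]
y 0.09 [0.4444 0.6434]
y 0.12 [0.4443 0.6445]
y 0.15 [0.4443 0.6394]
x 0.46 [-0.0995  0.162 ]
x 0.48 [-0.0997  0.162 ]
x 0.5 [-0.0997  0.1622]
x 0.52 [-0.0992  0.1619]
x 0.54 [-0.0996  0.1619]
x 0.56 [-0.0995  0.1618]
x 0.58 [-0.0998  0.1617]
x 0.6 [-0.0993  0.1619]
x 0.62 [-0.0994  0.1616]
583 [227. 195.] [ 0.4758 -0.0704] [0.044  0.0124] 0.08 [0.1019 0.1041]
564 [416. 195.] [0.4754 0.1327] [0.0431 0.0122] 0.079 [0.1019 0.1043]
997 [322. 188.] [0.4656 0.0311] [0.0992 0.0096] 1.572 [0.1149 0.1171]
```

```bash
cat >> h.py <<'E'
CL=np.array([.476,.1332]);CR=np.array([.476,-.0708]);BC=np.array([.542,.0312]);HX=.640
def st(tag=''):
    s=get_state();print(tag,round(s['time'],2),np.round(s['tcp_pos'],4),'F',np.round(s['contact_force'],1),'T',np.round(s['wrist_torque'],2),'w',round(s['width'],4));return s
E
python3 - <<'E'
from h import *
for nm,c in [('L',CL),('R',CR)]:
    ctrl.movep([*c,.15],down(.6));st('above')
    ctrl.movel([*c,.084],max_speed=.1);st('down')
    ctrl.close_gripper(40);st('closed')
    for a in [.85,1.1,1.35,1.55]:
        ctrl.movep([*c,.084],down(a));st(a)
    ctrl.ungrasp();ctrl.movel([*c,.15],max_speed=.15);st('up')
ctrl.movep([.48,.035,.33],down(np.pi))
p,d,C=grab('wrist');cv2.imwrite('pics/w2.png',p);W=cloud(d,C)
m=(W[...,2]>.085)&(W[...,2]<.13)&(W[...,0]>.4)&(W[...,0]<.62)
n,l,s,ce=cv2.connectedComponentsWithStats(m.astype(np.uint8))
for i in range(1,n):
    if s[i,4]>60:
        w=W[l==i];mm,v=pca(w[:,:2]);e=(w[:,:2]-mm)@v.T;print(s[i,4],ce[i].round(),(mm+v.T@(e.max(0)+e.min(0))/2).round(4),np.ptp(e,axis=0).round(4),np.arctan2(v[0,1],v[0,0]).round(3))
E
```

```text
above 5.38 [0.4762 0.1331 0.1502] F [-0.2  0.3 -0.7] T [-0.01 -0.01  0.08] w 0.0852
down 6.19 [0.4764 0.1332 0.0844] F [-0.5 -0.8  0.3] T [-0.03 -0.06  0.01] w 0.0854
closed 6.96 [0.476  0.1332 0.084 ] F [ 1.   0.4 -0.1] T [ 0.   -0.05  0.03] w 0.0001
0.85 7.26 [0.476  0.1331 0.084 ] F [-0.5 -0.8 -0.2] T [-0.02 -0.    0.02] w -0.0004
1.1 7.57 [0.476  0.1331 0.084 ] F [ 0.5 -0.1  0.4] T [0.05 0.04 0.03] w -0.0001
1.35 7.88 [0.476  0.1332 0.084 ] F [-0.1 -0.  -0.2] T [-0.03  0.01 -0.03] w 0.0001
1.55 8.15 [0.476  0.1332 0.084 ] F [-0.9  0.4 -0.1] T [-0.   -0.   -0.01] w 0.0001
up 9.53 [0.4757 0.1331 0.1496] F [-0.1 -0.1 -0.6] T [-0.04 -0.02  0.02] w 0.0849
above 10.36 [ 0.476  -0.0691  0.1494] F [-0.   0.4  0.8] T [-0.01 -0.03 -0.01] w 0.0857
down 11.17 [ 0.4764 -0.0706  0.0843] F [-0.2 -0.2  1. ] T [-0.   -0.01  0.02] w 0.0851
closed 11.93 [ 0.476  -0.0708  0.084 ] F [-0.7 -0.4 -0.4] T [-0.04 -0.    0.02] w 0.0
0.85 12.24 [ 0.476  -0.0709  0.084 ] F [-0.5  0.2  0.5] T [ 0.06 -0.03 -0.04] w 0.0004
1.1 12.55 [ 0.476  -0.0709  0.084 ] F [ 0.2 -0.2 -0. ] T [ 0.04 -0.04 -0.01] w -0.0
1.35 12.86 [ 0.476  -0.0708  0.084 ] F [ 0.2  0.6 -0.4] T [ 0.01 -0.01 -0.02] w -0.0001
1.55 13.13 [ 0.4759 -0.0708  0.084 ] F [-0.2 -0.3  1.4] T [-0.01  0.04 -0.03] w 0.0
up 14.51 [ 0.4757 -0.0707  0.1496] F [ 0.5 -0.8  0.3] T [ 0.02 -0.05 -0.01] w 0.0854
591 [229. 196.] [ 0.4756 -0.0704] [0.0436 0.0129] 0.082
568 [418. 196.] [0.476  0.1332] [0.0443 0.0127] 0.1
998 [323. 189.] [0.4657 0.0316] [0.099  0.0099] 1.57
```

View pics/w2.png

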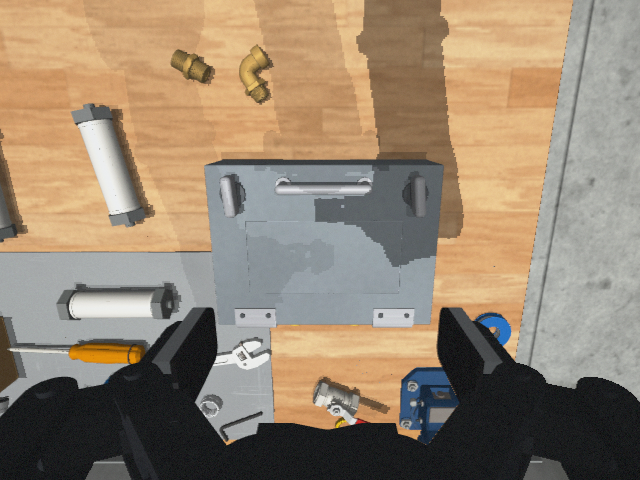

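Run:
```python
from h import *
c=CR
ctrl.movep([*c,.15],down(.6))
ctrl.movel([*c,.084],max_speed=.15);s=st('down');print(s['eef_rot'],down(.6))
a=vision.grab_frame('side')[0][220:420,220:460]
w=vision.grab_frame('wrist')[0];
ctrl.close_gripper(40);st('closed');ctrl.pause(.3);st()
b=vision.grab_frame('side')[0][220:420,220:460]
w2=vision.grab_frame('wrist')[0]
f=lambda x:cv2.resize(x,(400,300))
cv2.imwrite('pics/s3.png',np.vstack([np.hstack([f(a),f(b)]),np.hstack([f(w),f(w2)])]))
```

```text
down 18.2 [ 0.4763 -0.0708  0.0844] F [0.4 0.1 0. ] T [-0.02  0.03 -0.04] w 0.0852
[4.90309018e-05 9.55312843e-01 2.95596599e-01 1.41827686e-04] [np.float64(0.0), np.float64(0.955336489125606), np.float64(0.2955202066613396), np.float64(0.0)]
closed 19.07 [ 0.476  -0.0708  0.084 ] F [-0.3  0.   0.4] T [-0.02 -0.04  0.03] w -0.0001
 19.37 [ 0.476  -0.0708  0.084 ] F [ 1.3 -0.2  0.3] T [ 0.04  0.01 -0.03] w -0.0001
```

View pics/s3.png

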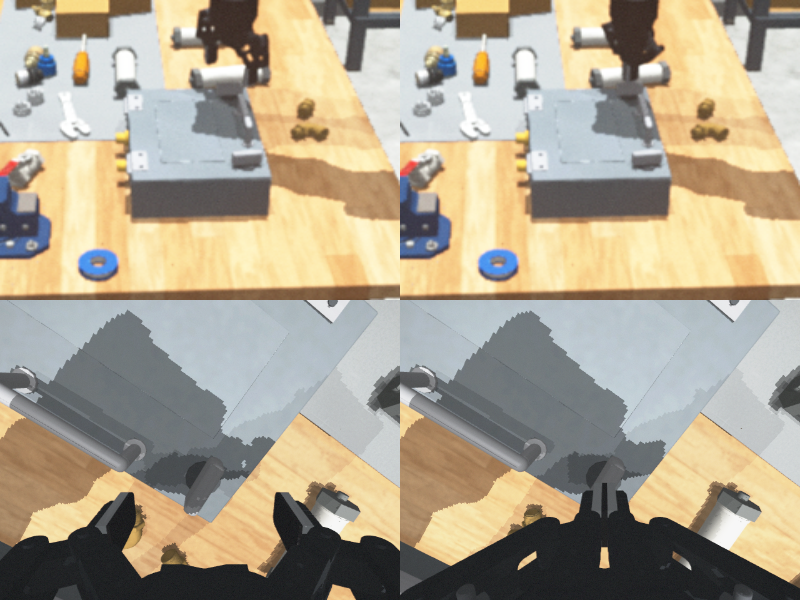

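Run:
```python
from h import *
p,d,C=grab('wrist');W=cloud(d,C)
cv2.imwrite('pics/w4.png',cv2.resize(p[220:400,220:440],None,fx=3,fy=3))
for v in range(270,350,6): print(v,[ (round(float(d[v,u]),3),W[v,u].round(3).tolist()) for u in (318,327,336)])
```

```text
270 [(0.185, [0.48, -0.063, 0.079]), (0.172, [0.486, -0.064, 0.091]), (0.16, [0.492, -0.064, 0.102])]
276 [(0.184, [0.478, -0.064, 0.08]), (0.164, [0.487, -0.063, 0.098]), (0.16, [0.49, -0.066, 0.102])]
282 [(0.177, [0.478, -0.064, 0.087]), (0.162, [0.485, -0.064, 0.101]), (0.16, [0.488, -0.067, 0.103])]
288 [(0.169, [0.479, -0.064, 0.095]), (0.161, [0.483, -0.066, 0.102]), (0.162, [0.486, -0.069, 0.102])]
294 [(0.15, [0.483, -0.061, 0.114]), (0.15, [0.485, -0.064, 0.114]), (0.149, [0.488, -0.067, 0.114])]
300 [(0.145, [0.483, -0.061, 0.119]), (0.144, [0.486, -0.064, 0.12]), (0.145, [0.487, -0.067, 0.119])]
306 [(0.14, [0.483, -0.062, 0.124]), (0.14, [0.485, -0.064, 0.125]), (0.138, [0.488, -0.066, 0.126])]
312 [(0.134, [0.484, -0.061, 0.13]), (0.135, [0.485, -0.064, 0.129]), (0.135, [0.487, -0.067, 0.129])]
318 [(0.131, [0.483, -0.062, 0.133]), (0.131, [0.485, -0.064, 0.134]), (0.131, [0.487, -0.067, 0.134])]
324 [(0.126, [0.484, -0.061, 0.139]), (0.126, [0.486, -0.064, 0.139]), (0.126, [0.488, -0.066, 0.139])]
330 [(0.122, [0.484, -0.061, 0.143]), (0.122, [0.486, -0.064, 0.143]), (0.123, [0.487, -0.066, 0.142])]
336 [(0.118, [0.484, -0.061, 0.147]), (0.12, [0.485, -0.064, 0.145]), (0.119, [0.487, -0.067, 0.146])]
342 [(0.114, [0.485, -0.061, 0.151]), (0.12, [0.484, -0.065, 0.146]), (0.113, [0.488, -0.066, 0.152])]
348 [(0.111, [0.485, -0.061, 0.154]), (0.12, [0.482, -0.066, 0.146]), (0.11, [0.488, -0.066, 0.155])]
```

View pics/w4.png

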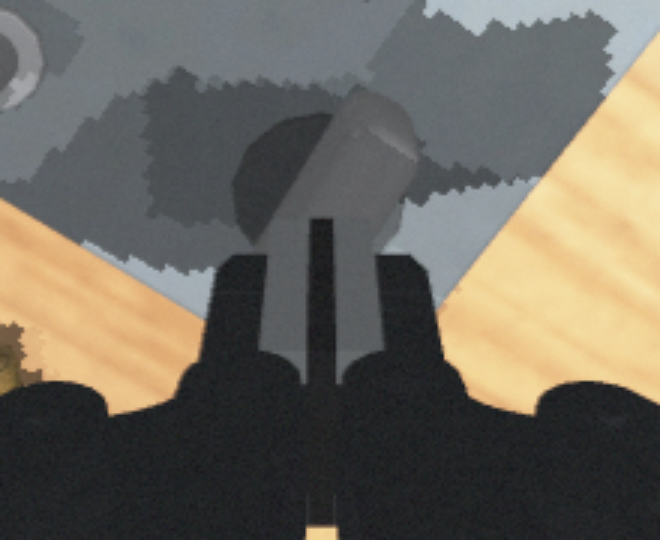

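Run:
```python
from h import *
for z in np.arange(.081,.066,-.0015):
    ctrl.movel([*CR,z],max_speed=.05);s=st(round(z,4))
    if abs(s['contact_force'][2])>4:break
```

```text
0.081 19.77 [ 0.4758 -0.0708  0.0808] F [-0.4  0.5  0.3] T [ 0.02 -0.02 -0.03] w -0.0004
0.0795 20.02 [ 0.4759 -0.0708  0.0794] F [ 0.8 -0.5  0.2] T [ 0.01 -0.01 -0.03] w -0.0
0.078 20.27 [ 0.4762 -0.0708  0.0782] F [0.  0.  2.7] T [-0.02  0.11  0.05] w 0.0004
0.0765 20.52 [ 0.4763 -0.0709  0.0779] F [-4.4  1.7 19. ] T [ 0.17  0.94 -0.01] w -0.0001
```

```bash
cat >> h.py <<'E'
TIP=.0255
def wings():
    ctrl.movep([.48,.035,.33],down(np.pi))
    p,d,C=grab('wrist');W=cloud(d,C)
    m=(W[...,2]>.085)&(W[...,2]<.13)&(W[...,0]>.4)&(W[...,0]<.62)
    n,l,s,ce=cv2.connectedComponentsWithStats(m.astype(np.uint8))
    for i in range(1,n):
        if s[i,4]>60:
            w=W[l==i];mm,v=pca(w[:,:2]);e=(w[:,:2]-mm)@v.T;print(s[i,4],ce[i].round(),(mm+v.T@(e.max(0)+e.min(0))/2).round(4),np.ptp(e,axis=0).round(4),np.arctan2(v[0,1],v[0,0]).round(3))
    return p
E
python3 - <<'E'
from h import *
for nm,c in [('R',CR),('L',CL)]:
    if nm=='R': ctrl.movel([*c,.11],max_speed=.15);ctrl.ungrasp()
    else: ctrl.movep([*c,.12],down(.6));st('above')
    ctrl.movel([*c,.057],max_speed=.1);st('down')
    ctrl.close_gripper(40);s=st('closed')
    if s['width']<.008: print('MISS');break
    for a in [.85,1.1,1.35,1.55]:
        ctrl.movep([*c,.057],down(a));st(a)
    ctrl.ungrasp();ctrl.movel([*c,.12],max_speed=.15);st('up')
cv2.imwrite('pics/w5.png',wings())
E
```

```text
down 22.36 [ 0.4762 -0.0709  0.0572] F [ 0.8  0.2 -0.5] T [-0.02 -0.01 -0.01] w 0.0851
closed 23.02 [ 0.4757 -0.0706  0.0572] F [-2.5  0.6  5.5] T [ 0.24  0.44 -0.1 ] w 0.0113
0.85 23.32 [ 0.4756 -0.0705  0.0572] F [-2.4  1.3  5.9] T [0.38 0.5  0.11] w 0.0115
1.1 23.62 [ 0.4755 -0.0704  0.0572] F [-2.1  2.1  6.7] T [0.44 0.59 0.06] w 0.0113
1.35 23.93 [ 0.4753 -0.0704  0.0572] F [-3.7  2.3  7.2] T [0.5  0.73 0.07] w 0.0113
1.55 24.19 [ 0.4752 -0.0703  0.0572] F [-4.2  1.5  7.9] T [0.49 0.8  0.07] w 0.0109
up 25.47 [ 0.4757 -0.0709  0.1197] F [-0.2  0.4 -0.8] T [ 0.03 -0.06 -0.04] w 0.0856
above 26.6 [0.4758 0.1323 0.1194] F [-0.2  0.6  0.1] T [ 0.01 -0.03  0.02] w 0.0855
down 27.38 [0.4764 0.133  0.0573] F [-0.2  0.8 -0.4] T [-0.01 -0.01  0.02] w 0.0859
closed 28.05 [0.4759 0.1334 0.0572] F [-1.4 -0.5  5.7] T [ 0.08  0.43 -0.06] w 0.0109
0.85 28.35 [0.4759 0.1335 0.0572] F [-2.1  1.   5.4] T [0.21 0.58 0.06] w 0.0111
1.1 28.65 [0.4757 0.1336 0.0572] F [-2.9  1.   6.9] T [0.27 0.63 0.11] w 0.0109
1.35 28.95 [0.4756 0.1337 0.0572] F [-3.4  2.5  6.4] T [0.35 0.71 0.1 ] w 0.011
1.55 29.22 [0.4754 0.1337 0.0572] F [-3.6  1.1  8.8] T [0.34 0.84 0.06] w 0.0112
up 30.49 [0.4758 0.133  0.1197] F [-0.1 -1.1 -1.2] T [-0.08  0.06  0.06] w 0.0856
916 [323. 189.] [0.4652 0.0313] [0.0989 0.009 ] 1.57
556 [228. 196.] [ 0.4759 -0.0705] [0.0439 0.0125] 1.545
542 [417. 196.] [0.4758 0.1329] [0.0438 0.0122] 1.543
```

View pics/w5.png

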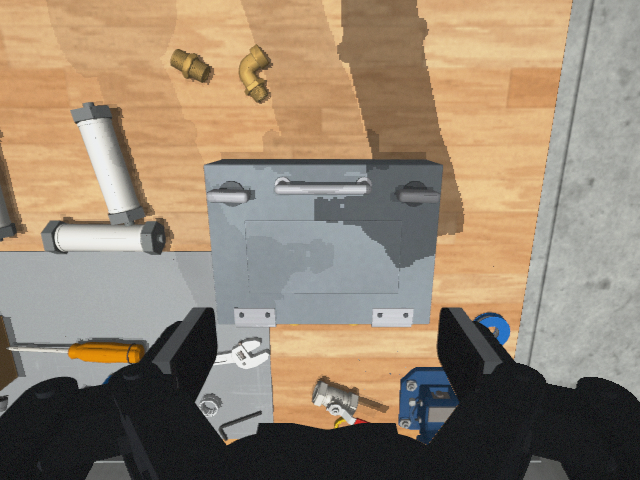

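```bash
cat >> h.py <<'E'
def bar(th,a=.1745,b=.039): return np.array([HX-a*np.cos(th)+b*np.sin(th),.0313,.0725+a*np.sin(th)+b*np.cos(th)])
GZ=.037
E
python3 - <<'E'
from h import *
b=bar(0);q=down(np.pi/2)
for th in np.arange(0,1.66,.15): 
    if ctrl.ik(bar(th)-[0,0,GZ],q) is None: print('no',th)
ctrl.movep([b[0],b[1],.16],q);st()
ctrl.movel(b-[0,0,GZ],max_speed=.1);st('down')
ctrl.close_gripper(40);st('closed')
for th in list(np.arange(.12,1.66,.14))+[1.65]:
    ctrl.movel(bar(th)-[0,0,GZ],max_speed=.12);s=st(round(th,2))
    if s['width']<.007: print('lost');break
    if np.abs(s['contact_force']).max()>45: print('force');break
ctrl.pause(.3)
p=vision.grab_frame('side')[0];cv2.imwrite('pics/s6.png',p)
E
```

```text
33.5 [0.4658 0.0315 0.1602] F [0.2 0.2 0.8] T [ 0.03 -0.04  0.04] w 0.0855
down 34.51 [0.4659 0.0314 0.0749] F [-0.2 -1.1  0.2] T [ 0.06 -0.03  0.06] w 0.0854
closed 35.2 [0.4653 0.0313 0.0746] F [-2.  -0.8  5.4] T [-0.02  0.47 -0.  ] w 0.008
0.12 35.52 [0.4709 0.0312 0.0949] F [-1.1  0.2  0.1] T [ 0.1   0.61 -0.04] w 0.0084
0.26 35.88 [0.4803 0.0312 0.1176] F [-4.8  0.4  1.5] T [ 0.11  1.22 -0.  ] w 0.0081
0.4 36.24 [0.4928 0.0312 0.1392] F [-7.7 -0.2  6.1] T [ 0.08  1.78 -0.02] w 0.0084
0.54 36.6 [0.5079 0.0312 0.1585] F [-11.9  -0.2   9.2] T [ 0.03  2.68 -0.02] w 0.0082
0.68 36.96 [0.5259 0.0312 0.1761] F [-15.6   0.3  17.4] T [-0.1   3.51 -0.04] w 0.0079
0.82 37.32 [0.5482 0.0312 0.1916] F [-14.3  -1.4  23.1] T [-0.2   3.21 -0.01] w 0.0083
0.96 37.67 [0.5728 0.0312 0.203 ] F [-7.3 -1.7 18.1] T [-0.27  1.61  0.02] w 0.0086
1.1 38.03 [0.5976 0.0312 0.2107] F [-2.2 -1.  12.2] T [-0.22  0.8  -0.02] w 0.0082
1.24 38.39 [0.6226 0.0312 0.2147] F [ 0.2 -0.6  8.4] T [-0.16  0.29 -0.01] w 0.0081
1.38 38.75 [0.6478 0.0312 0.215 ] F [ 2.6 -0.1  4.5] T [-0.02 -0.41  0.02] w 0.0083
1.52 39.11 [0.6719 0.0312 0.2121] F [ 2.9 -0.2  3.8] T [-0.07 -0.6  -0.03] w 0.0085
1.65 39.45 [0.6939 0.0312 0.2065] F [3.7 0.5 3.7] T [-0.05 -0.72 -0.01] w 0.008
```

View pics/s6.png

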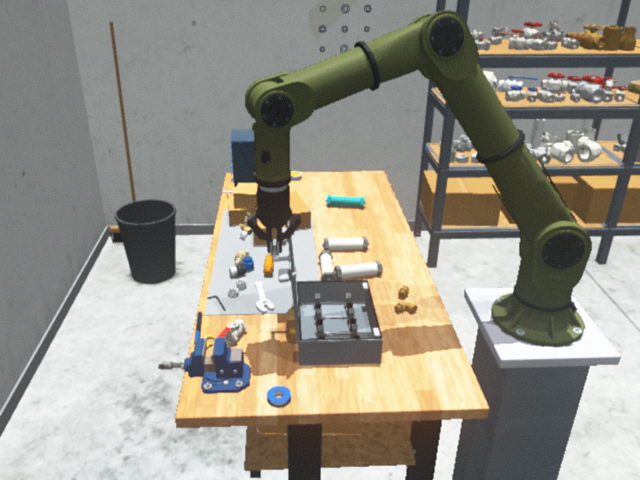

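Run:
```python
from h import *
ctrl.ungrasp();s=st('open')
p=np.array(s['tcp_pos']);ctrl.movel(p+[.02,0,0],max_speed=.1);ctrl.movel(p+[.02,0,.12],max_speed=.2);st()
ctrl.movep([.45,-.09,.36],down(np.pi));st()
p,d,C=grab('wrist');cv2.imwrite('pics/w7.png',p);np.savez('w7.npz',d=d,K=C[0],R=C[1],t=C[2])
W=cloud(d,C)
m=(W[...,2]>.12)&(W[...,2]<.26)&(W[...,0]>.58)&(W[...,1]>-.1)&(W[...,1]<.15)
w=W[m]
if len(w)>50:
    for z in (.13,.16,.19,.22): 
        k=abs(w[:,2]-z)<.005
        if k.sum()>5: print(z,k.sum(),np.median(w[k][:,0]))
for mm in models.masks_of('wrist','filter_1'):
    w=W[mm['mask']];w=w[~np.isnan(w[:,0])];w=w[(w[:,2]>.012)]
    c,v=pca(w[:,:2]);e=(w[:,:2]-c)@v.T
    print(round(mm['p'],2),mm['point'],len(w),'z',np.percentile(w[:,2],[50,97]).round(3),'yaw',np.arctan2(v[0,1],v[0,0]).round(3),'ext',np.ptp(e,axis=0).round(3),(c+v.T@(e.max(0)+e.min(0))/2).round(4))
```

```text
open 40.52 [0.6927 0.0313 0.2063] F [ 2.1 -0.2 -1.4] T [-0.   -0.66  0.01] w 0.0851
 41.62 [0.7121 0.0313 0.3252] F [-0.8  0.4  0.4] T [-0.03 -0.01  0.01] w 0.0855
 43.19 [ 0.4503 -0.09    0.3597] F [-1.  -0.6  0.9] T [ 0.01  0.03 -0.02] w 0.0856
0.13 630 0.6391800932764602
0.16 688 0.6386769840735913
0.19 812 0.6383572078491155
0.22 888 0.6378566973119445
0.96 [94.9, 197.8] 3363 z [0.035 0.04 ] yaw 0.031 ext [0.152 0.047] [ 0.4724 -0.4003]
0.8 [220.5, 182.8] 3070 z [0.035 0.04 ] yaw 0.186 ext [0.151 0.046] [ 0.4514 -0.235 ]
0.77 [205.4, 250.4] 2765 z [0.035 0.04 ] yaw 1.56 ext [0.146 0.046] [ 0.5431 -0.2517]
0.18 [423.8, 250.9] 363 z [0.046 0.054] yaw 0.003 ext [0.101 0.011] [0.543  0.0499]
```

View pics/w7.png

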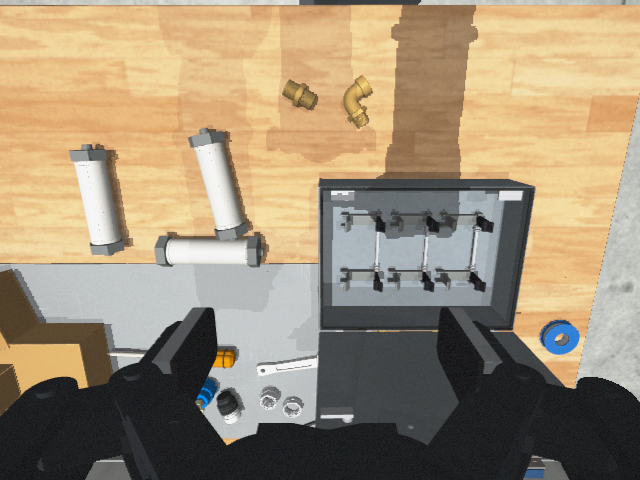

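Run:
```python
from h import *
ctrl.movep([.50,.031,.22],down(np.pi))
p,d,C=grab('wrist');cv2.imwrite('pics/w8.png',p);W=cloud(d,C)
np.savez('w8.npz',d=d,K=C[0],R=C[1],t=C[2])
for x in (.50,.52,.542,.565,.584):
    print('x',x)
    pr=[]
    for y in np.arange(-.075,.135,.005):
        k=(abs(W[...,0]-x)<.004)&(abs(W[...,1]-y)<.0025)
        pr.append(int(1000*np.nanmax(W[k][:,2])) if k.any() else -1)
    print(pr)
print(np.arange(-75,135,5))
```

```text
x 0.5
[4, 4, 52, 50, 37, 13, 13, 315, 316, 327, 314, 311, 297, 326, 327, 4, 53, 49, 13, 13, 12, 13, 12, 12, 48, 52, 55, 5, 4, 327, 323, 311, 313, 327, 316, 317, 12, 12, 48, 53, 54, 4]
x 0.52
[6, 5, 5, 4, 5, 5, 4, 5, 4, 5, 5, 13, 14, 4, 5, 5, 4, 5, 4, 5, 4, 5, 4, 4, 5, 13, 13, 5, 5, 4, 4, 4, 4, 5, 5, 4, 5, 5, 4, 14, 14, 5]
x 0.542
[5, 4, 4, 5, 5, 5, 5, 5, 5, 5, 4, 13, 13, 4, 5, 4, 4, 4, 4, 5, 4, 4, 4, 5, 4, 12, 13, 6, 5, 4, 4, 5, 4, 5, 4, 4, 5, 4, 5, 13, 13, 4]
x 0.565
[4, 5, 4, 4, 5, 5, 5, 4, 4, 5, 4, 13, 14, 5, 4, 4, 5, 4, 5, 5, 4, 5, 4, 5, 6, 14, 14, 5, 5, 4, 4, 4, 5, 4, 4, 5, 4, 4, 5, 14, 14, 5]
x 0.584
[5, 4, 53, 51, 15, 13, 12, 13, 12, 13, 48, 52, 56, 5, 5, 5, 53, 49, 14, 12, 13, 12, 13, 14, 48, 53, 55, 4, 5, 5, 53, 49, 12, 12, 12, 12, 12, 12, 48, 53, 55, 5]
[-75 -70 -65 -60 -55 -50 -45 -40 -35 -30 -25 -20 -15 -10  -5   0   5  10
  15  20  25  30  35  40  45  50  55  60  65  70  75  80  85  90  95 100
 105 110 115 120 125 130]
```

View pics/w8.png

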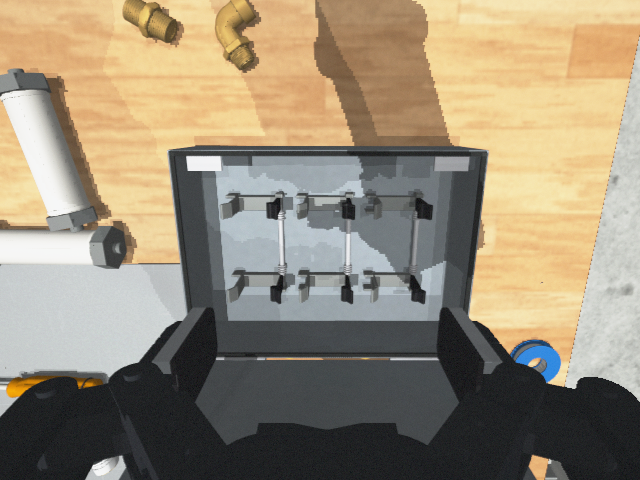

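```bash
cat >> h.py <<'E'
BAY={1:np.array([.542,.1012]),2:np.array([.542,.0312]),3:np.array([.542,-.0388])}
G=.040
def pick(xy,yaw,zc=.02):
    # choose tool yaw near pi
    y=yaw
    while y<np.pi/2: y+=np.pi
    while y>=3*np.pi/2: y-=np.pi
    q=down(y)
    ctrl.movep([*xy,.09],q);ctrl.movel([*xy,zc-G],max_speed=.12);st('at')
    ctrl.close_gripper(45);s=st('grip')
    if s['width']<.03: print('MISS');return False
    ctrl.movel([*xy,.095],max_speed=.15);s=st('lift');return s['width']>.03
def carry(b):
    xy=BAY[b]
    s=get_state();p=np.array(s['tcp_pos'])
    ctrl.movep([*xy,.10],down(np.pi));s=st('over')
    return s['width']>.03
E
python3 - <<'E'
from h import *
if pick([.4724,-.4003],.031):
    print(carry(1))
p,d,C=grab('wrist');cv2.imwrite('pics/w9.png',p)
cv2.imwrite('pics/s9.png',vision.grab_frame('side')[0])
E
```

```text
at 46.86 [ 0.473  -0.4005 -0.0193] F [ 0.4 -0.3 -0.1] T [-0.02  0.01 -0.  ] w 0.0857
grip 47.38 [ 0.4725 -0.4006 -0.0194] F [-0.7  0.4  5.2] T [0.15 0.31 0.03] w 0.0347
lift 48.3 [ 0.4717 -0.4     0.094 ] F [ 0.1 -0.6 -2.4] T [-0.01 -0.02 -0.11] w 0.0346
over 50.14 [0.5423 0.0997 0.0998] F [ 0.4  0.6 -1.8] T [-0.    0.03  0.01] w 0.0345
True
```

View pics/w9.png

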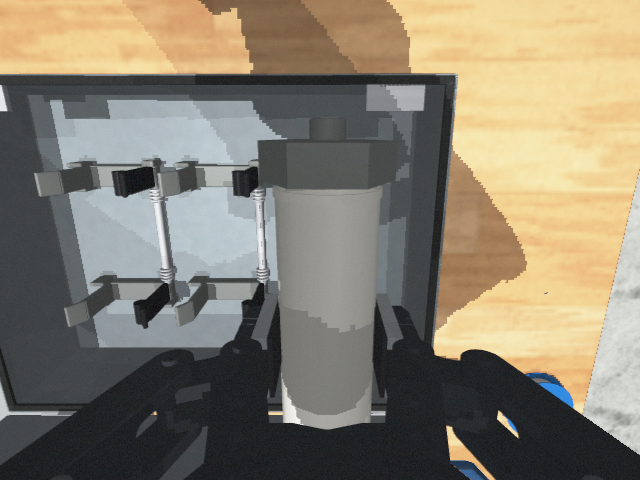

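View pics/s9.png

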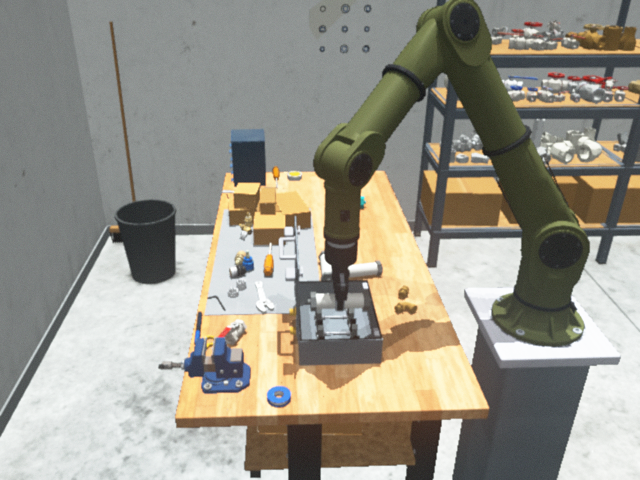

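```bash
cat >> h.py <<'E'
def push(b,z0=.02,z1=-.0105,step=.003):
    xy=BAY[b]
    ctrl.movel([*xy,.05],max_speed=.12);ctrl.movel([*xy,z0],max_speed=.08)
    z=z0
    while z>z1-1e-6:
        ctrl.movel([*xy,z],max_speed=.05);s=st(round(z,4))
        if abs(s['contact_force'][2])>30: print('STOP');return False
        z-=step
    return True
E
python3 - <<'E'
from h import *
push(1)
cv2.imwrite('pics/w10.png',vision.grab_frame('wrist')[0])
E
```

```text
0.02 51.58 [0.5422 0.1013 0.0204] F [-0.2  0.3 -2.1] T [0.02 0.06 0.06] w 0.0348
0.017 51.83 [0.5425 0.0999 0.0171] F [ 0.9 -5.5  0.6] T [-0.98 -0.25  0.05] w 0.0346
0.014 52.08 [0.5426 0.0983 0.0141] F [ 2.1 -9.2  1.7] T [-1.85 -0.35  0.07] w 0.0347
0.011 52.33 [0.5427 0.0979 0.0111] F [ 2.4 -9.6  3.6] T [-2.14 -0.48  0.14] w 0.0346
0.008 52.58 [0.543  0.0988 0.0085] F [ 1.8 -7.8  6.1] T [-1.82 -0.33  0.2 ] w 0.0346
0.005 52.83 [0.5432 0.0994 0.0056] F [ 1.8 -6.7  4.2] T [-1.53 -0.45  0.15] w 0.0346
0.002 53.08 [0.5432 0.0997 0.0022] F [ 2.8 -6.2  0.6] T [-1.3  -0.68  0.12] w 0.0347
-0.001 53.33 [ 0.5431  0.0997 -0.001 ] F [ 3.6 -5.9 -3.6] T [-1.25 -0.85  0.14] w 0.0344
-0.004 53.58 [ 0.5428  0.0997 -0.0044] F [ 3.8 -4.9 -6.1] T [-1.09 -0.89  0.17] w 0.0343
-0.007 53.83 [ 0.5417  0.1004 -0.0075] F [ 1.9 -4.4 -6.2] T [-0.9  -0.46  0.02] w 0.0341
-0.01 54.08 [ 0.5421  0.1015 -0.0095] F [-0.3 -2.5  4.4] T [-0.81  0.11  0.08] w 0.0348
```

View pics/w10.png

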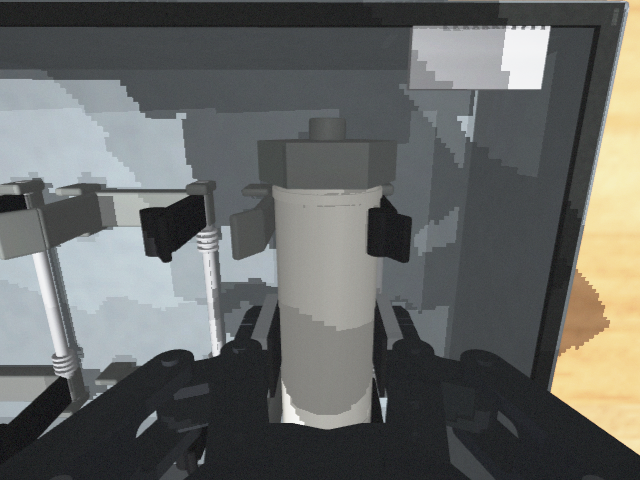

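```bash
cat >> h.py <<'E'
def look(name,xyz=(.45,-.09,.36)):
    ctrl.movep(list(xyz),down(np.pi))
    p,d,C=grab('wrist');cv2.imwrite(f'pics/{name}.png',p);W=cloud(d,C)
    out=[]
    for mm in models.masks_of('wrist','filter_1'):
        w=W[mm['mask']];w=w[~np.isnan(w[:,0])];w=w[(w[:,2]>.012)&(w[:,2]<.075)]
        if len(w)<800 : continue
        c,v=pca(w[:,:2]);e=(w[:,:2]-c)@v.T
        r=((c+v.T@(e.max(0)+e.min(0))/2),np.arctan2(v[0,1],v[0,0]));out.append(r)
        print(round(mm['p'],2),mm['point'],len(w),'z',np.percentile(w[:,2],[50,97]).round(3),'yaw',round(r[1],3),'ext',np.ptp(e,axis=0).round(3),r[0].round(4))
    st('look');return out
E
python3 - <<'E'
from h import *
ctrl.ungrasp();st('rel');ctrl.movel([*BAY[1],.11],max_speed=.2);st()
look('w11')
E
```

```text
rel 54.75 [ 0.5424  0.0925 -0.0095] F [ -1.2 -26.   18.7] T [-3.12  0.32  0.11] w 0.0855
 55.5 [0.5414 0.1012 0.1089] F [ 0.3 -0.7 -0.9] T [-0.01 -0.02 -0.02] w 0.0856
0.65 [205.0, 249.4] 2742 z [0.035 0.04 ] yaw 1.556 ext [0.145 0.045] [ 0.5428 -0.252 ]
0.61 [464.7, 249.9] 2877 z [0.045 0.05 ] yaw -0.007 ext [0.146 0.05 ] [0.5383 0.0996]
0.57 [224.4, 184.2] 3142 z [0.035 0.04 ] yaw 0.185 ext [0.152 0.046] [ 0.4522 -0.2347]
look 56.84 [ 0.45   -0.0894  0.3589] F [0.1 0.1 0.5] T [-0.04 -0.    0.02] w 0.0854
```

View pics/w11.png

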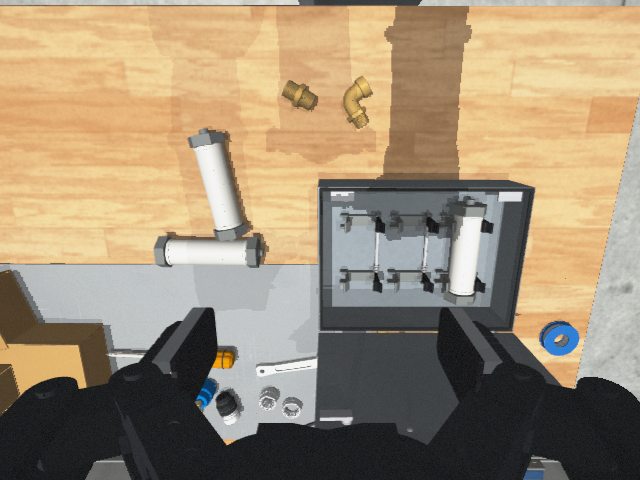

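Run:
```python
from h import *
f=np.load('w8.npz');W=cloud(f['d'],(f['K'],f['R'],f['t']))-[.50,.031,.22]
m=(W[...,2]>0)&(W[...,2]<.15)&(abs(W[...,1])<.12)
w=W[m]
for z in np.arange(.03,.13,.008):
    k=abs(w[:,2]-z)<.004
    if k.sum()>5: print(round(z,3),k.sum(),np.percentile(w[k][:,1],[1,99]).round(4),np.percentile(abs(w[k][:,1]),[2]).round(3),np.percentile(w[k][:,0],[1,99]).round(3))
```

```text
0.038 252 [-0.0432  0.0431] [0.042] [-0.009  0.011]
0.046 1268 [-0.0547  0.0547] [0.042] [-0.011  0.012]
0.054 1704 [-0.0559  0.0558] [0.042] [-0.011  0.012]
0.062 2042 [-0.056   0.0558] [0.042] [-0.011  0.011]
0.07 1913 [-0.0556  0.0555] [0.042] [-0.011  0.009]
0.078 1688 [-0.0616  0.0628] [0.042] [-0.012 -0.   ]
0.086 5434 [-0.0722  0.0726] [0.04] [-0.013  0.01 ]
0.094 14379 [-0.0723  0.0717] [0.039] [-0.015  0.011]
0.102 11025 [-0.0701  0.0669] [0.001] [-0.017 -0.002]
0.11 13287 [-0.0635  0.0608] [0.001] [-0.017 -0.005]
0.118 4570 [-0.0314  0.0313] [0.012] [-0.02  -0.013]
```

```bash
cat >> h.py <<'E'
for k in BAY: BAY[k]=BAY[k]+[0,-.001]
def place(b):
    xy=BAY[b]
    ctrl.movel([*xy,.05],max_speed=.12);ctrl.movel([*xy,.022],max_speed=.08)
    z=.02
    while z>.009:
        ctrl.movel([*xy,z],max_speed=.05);s=st(round(z,4))
        if s['contact_force'][2]>2: break
        z-=.002
    ctrl.ungrasp();st('rel');ctrl.movel([*xy,.10],max_speed=.2);st('up')
def press(b):
    xy=BAY[b]
    ctrl.close_gripper(40);ctrl.movel([*xy,.055],max_speed=.12)
    z=.05
    while z>.021:
        ctrl.movel([*xy,z],max_speed=.06);s=st(round(z,4))
        if s['contact_force'][2]>32: print('STOP');break
        z-=.002 if z<.046 else .004
    ctrl.movel([*xy,.11],max_speed=.2);ctrl.ungrasp();st('pressed')
E
python3 - <<'E'
from h import *
if pick([.4522,-.2347],.185) and carry(3):
    place(3)
cv2.imwrite('pics/w12.png',vision.grab_frame('wrist')[0])
E
```

```text
at 59.08 [ 0.4527 -0.2348 -0.0194] F [-0.1  0.1  0.6] T [-0.04  0.01 -0.02] w 0.085
grip 59.61 [ 0.4523 -0.2348 -0.0195] F [-2.1  1.1  5.6] T [ 0.07  0.28 -0.06] w 0.0346
lift 60.52 [ 0.4515 -0.2346  0.0942] F [-0.9 -0.5 -1.5] T [ 0.02  0.03 -0.03] w 0.0343
over 61.39 [ 0.5413 -0.0407  0.0991] F [-1.  -0.2 -2.5] T [-0.06  0.01  0.02] w 0.0346
0.02 62.71 [ 0.5422 -0.0398  0.0202] F [ 0.7 -0.4 -0.7] T [ 0.   -0.03 -0.  ] w 0.0347
0.018 62.96 [ 0.5419 -0.0398  0.018 ] F [-0.2  0.1 -1.4] T [ 0.04  0.02 -0.  ] w 0.0347
0.016 63.21 [ 0.5422 -0.0408  0.0161] F [ 0.5 -3.6  0.7] T [-0.87 -0.2   0.07] w 0.0343
0.014 63.46 [ 0.5424 -0.0417  0.0141] F [-0.1 -7.1  1.5] T [-1.45 -0.15  0.07] w 0.0348
0.012 63.71 [ 0.5424 -0.0425  0.0122] F [ 1.8 -7.8  2.2] T [-1.86 -0.2   0.08] w 0.0346
rel 64.26 [ 0.542  -0.0395  0.012 ] F [ 0.5 -0.2 -1. ] T [-0.02  0.02  0.01] w 0.0853
up 64.85 [ 0.5416 -0.0401  0.0994] F [0.8 0.1 0.8] T [ 0.01  0.01 -0.03] w 0.0856
```

View pics/w12.png

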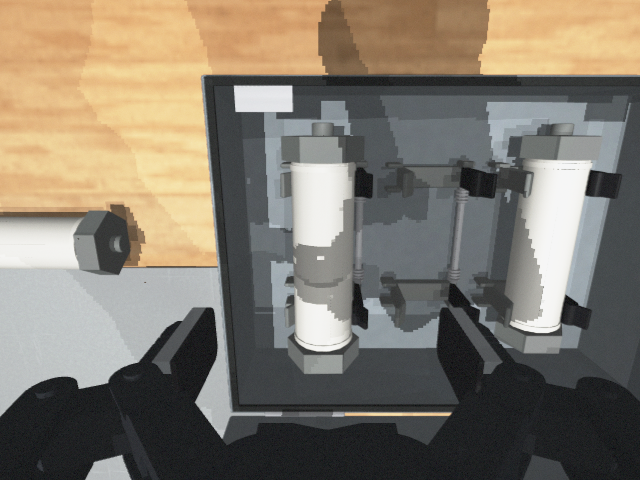

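Run:
```python
from h import *
press(3)
look('w13')
```

```text
0.05 66.44 [ 0.5422 -0.0398  0.0503] F [-0.9 -0.6 -0.5] T [ 0.01 -0.01 -0.02] w -0.0001
0.046 66.69 [ 0.5419 -0.0399  0.0459] F [-0.9  0.8 -0.1] T [-0.   -0.01  0.01] w 0.0002
0.042 66.94 [ 0.5429 -0.0391  0.0426] F [0.7 0.8 5.2] T [0.27 0.04 0.03] w 0.0005
0.04 67.19 [ 0.5432 -0.0386  0.0414] F [-2.   2.6 12. ] T [ 0.48  0.49 -0.04] w -0.0002
0.038 67.44 [ 0.5435 -0.0382  0.0397] F [-2.5  2.9 15.3] T [0.62 0.48 0.02] w -0.0001
0.036 67.69 [ 0.5439 -0.0378  0.0378] F [-1.3  3.2 15.4] T [0.78 0.34 0.01] w 0.0001
0.034 67.94 [ 0.5442 -0.0377  0.0355] F [ 0.3  3.3 10.6] T [ 0.8  -0.02  0.  ] w -0.0
0.032 68.19 [ 0.542  -0.0398  0.032 ] F [ 0.4  0.5 -0.7] T [-0.01 -0.03 -0.03] w 0.0002
0.03 68.44 [ 0.5419 -0.04    0.0298] F [-0.8  0.   1.9] T [-0.    0.01  0.03] w 0.0002
0.028 68.69 [ 0.5418 -0.0397  0.0283] F [-1.6  0.6  6.7] T [ 0.07  0.44 -0.  ] w 0.0001
0.026 68.94 [ 0.5414 -0.0397  0.0261] F [-2.4 -0.1  5. ] T [0.12 0.44 0.  ] w -0.0001
0.024 69.19 [ 0.5419 -0.04    0.0237] F [-0.5  0.   1.1] T [-0.01  0.03 -0.02] w 0.0003
0.022 69.44 [ 0.5424 -0.0398  0.0225] F [-2.2  0.1  8.7] T [-0.01  0.45  0.01] w -0.0
pressed 70.82 [ 0.542  -0.0398  0.11  ] F [-0.8  0.2  0.3] T [-0.02  0.   -0.  ] w 0.0858
0.8 [465.4, 251.8] 2796 z [0.045 0.05 ] yaw 0.008 ext [0.145 0.045] [0.5382 0.1013]
0.65 [368.0, 252.1] 2788 z [0.045 0.05 ] yaw -0.002 ext [0.146 0.046] [ 0.5399 -0.0399]
0.61 [207.0, 251.3] 2774 z [0.035 0.04 ] yaw 1.562 ext [0.145 0.047] [ 0.5438 -0.252 ]
look 71.97 [ 0.4498 -0.0901  0.3585] F [-0.4  0.  -0.1] T [-0.04 -0.02  0.02] w 0.0857
```

View pics/w13.png

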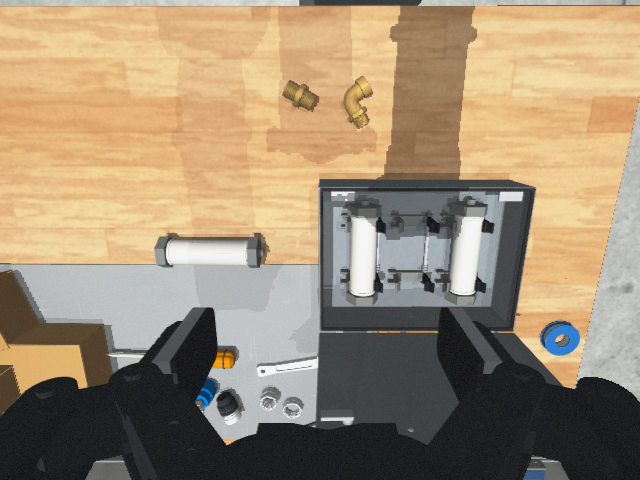

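```bash
sed -i 's/while y<np.pi\/2: y+=np.pi/while y<1.2: y+=np.pi/; s/while y>=3\*np.pi\/2: y-=np.pi/while y>=1.2+np.pi: y-=np.pi/' h.py
python3 - <<'E'
from h import *
if pick([.5435,-.252],1.562):
    ctrl.movep([.5,-.2,.11],down(np.pi));st()
    if carry(2): place(2)
cv2.imwrite('pics/w14.png',vision.grab_frame('wrist')[0])
E
```

```text
at 74.31 [ 0.5441 -0.2522 -0.0192] F [0.6 0.  1. ] T [ 0.01  0.03 -0.  ] w 0.0854
grip 74.83 [ 0.5437 -0.2521 -0.0194] F [-1.1  0.1  6.2] T [ 0.11  0.23 -0.01] w 0.0346
lift 75.74 [ 0.5428 -0.2518  0.094 ] F [ 0.2  0.2 -2.5] T [0.02 0.04 0.02] w 0.0346
 76.87 [ 0.4999 -0.2002  0.1095] F [ 0.1 -0.5 -1.5] T [ 0.01  0.05 -0.06] w 0.0349
over 77.8 [0.542  0.0282 0.0997] F [ 0.3 -1.2 -1.2] T [-0.04  0.03 -0.01] w 0.0345
0.02 79.12 [0.5421 0.0303 0.0202] F [-0.7 -0.  -1.4] T [-0.03  0.    0.02] w 0.0348
0.018 79.37 [0.542  0.0302 0.018 ] F [ 0.1  0.1 -2.4] T [ 0.05  0.01 -0.04] w 0.0343
0.016 79.62 [0.5422 0.0292 0.016 ] F [ 0.7 -3.1  0.5] T [-0.86 -0.2  -0.01] w 0.0347
0.014 79.87 [0.5423 0.0282 0.014 ] F [-0.1 -6.4  1.5] T [-1.41 -0.26 -0.02] w 0.0344
0.012 80.12 [0.5424 0.0275 0.012 ] F [ 1.1 -8.7  2.4] T [-1.81 -0.26  0.03] w 0.0347
rel 80.67 [0.542  0.0305 0.012 ] F [-0.7 -0.   0.7] T [0.03 0.02 0.06] w 0.0854
up 81.26 [0.5417 0.0297 0.0994] F [ 0.2  0.1 -0.8] T [-0.07  0.07  0.02] w 0.0853
```

View pics/w14.png

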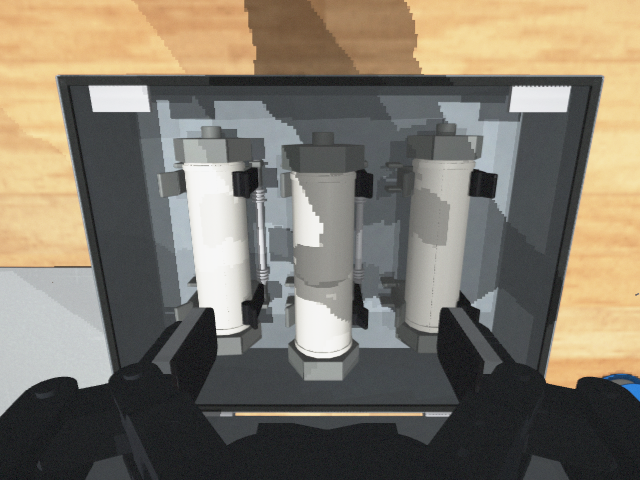

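Run:
```python
from h import *
press(2)
p,d,C=grab('wrist');cv2.imwrite('pics/w15b.png',p)
look('w15',(.48,.03,.36))
p,d,C=grab('wrist');W=cloud(d,C)
m=(W[...,2]>.11)&(W[...,2]<.27)&(W[...,0]>.56)&(W[...,1]>-.1)&(W[...,1]<.15);w=W[m]
for z in (.13,.16,.19,.22):
    k=abs(w[:,2]-z)<.005
    if k.sum()>5: print(z,k.sum(),np.median(w[k][:,0]))
# filter axis heights near front and rear per bay
for b in (1,2,3):
    print(b,[ (round(float(np.nanpercentile(W[(abs(W[...,0]-x)<.006)&(abs(W[...,1]-BAY[b][1])<.006)][:,2],50)),4)) for x in (.50,.52,.542,.56,.58)])
```

```text
0.05 82.85 [0.5422 0.0302 0.0503] F [ 0.4  0.9 -0.3] T [ 0.03 -0.01  0.01] w -0.0004
0.046 83.1 [0.5419 0.0301 0.0459] F [ 0.1 -0.5 -0.1] T [0.02 0.02 0.01] w 0.0001
0.042 83.35 [0.5428 0.031  0.0427] F [0.6 0.6 5.2] T [0.2  0.02 0.03] w -0.0001
0.04 83.6 [0.5431 0.0316 0.0414] F [-1.7  2.1 12.1] T [0.31 0.37 0.05] w 0.0002
0.038 83.85 [0.5434 0.032  0.0398] F [-2.   2.2 15. ] T [0.48 0.47 0.01] w 0.0001
0.036 84.1 [0.5437 0.0325 0.0378] F [-0.7  2.7 14.7] T [ 0.7   0.34 -0.01] w 0.0
0.034 84.35 [0.5441 0.0326 0.0356] F [ 1.1  4.  10.7] T [ 0.83 -0.03 -0.03] w 0.0001
0.032 84.6 [0.542  0.0303 0.032 ] F [0.  0.5 0.1] T [-0.01  0.02  0.03] w 0.0001
0.03 84.85 [0.5419 0.03   0.0298] F [-0.6 -0.5  2.4] T [-0.02  0.06  0.05] w -0.0003
0.028 85.1 [0.5417 0.0303 0.0282] F [-0.7  0.5  5.4] T [ 0.03  0.41 -0.04] w -0.0001
0.026 85.35 [0.5414 0.0303 0.0261] F [-2.   0.7  5.5] T [0.13 0.48 0.01] w 0.0002
0.024 85.6 [0.5419 0.03   0.0237] F [-0.2 -0.3  0. ] T [ 0.04 -0.02 -0.02] w 0.0
0.022 85.85 [0.5423 0.0305 0.0226] F [-1.7 -0.   8.5] T [ 0.03  0.43 -0.02] w 0.0001
pressed 87.22 [0.542  0.0302 0.11  ] F [0.  0.  0.6] T [ 0.    0.05 -0.05] w 0.0855
0.73 [326.3, 232.7] 2758 z [0.045 0.05 ] yaw -0.006 ext [0.145 0.045] [0.5451 0.0307]
0.69 [380.2, 229.4] 2895 z [0.045 0.05 ] yaw -0.006 ext [0.151 0.047] [0.5415 0.1014]
0.66 [278.5, 232.8] 2810 z [0.045 0.05 ] yaw -0.003 ext [0.152 0.045] [ 0.5435 -0.039 ]
look 88.38 [0.4799 0.0293 0.3584] F [ 0.2  0.1 -0. ] T [-0.01 -0.02  0.02] w 0.0854
0.13 931 0.6398041704212857
0.16 1075 0.6395665644019669
0.19 1291 0.6393888683086125
0.22 1448 0.6392182146735575
1 [0.0466, 0.0467, 0.047, 0.0469, 0.0467]
2 [0.0471, 0.047, 0.0469, 0.0469, 0.047]
3 [0.0468, 0.0469, 0.047, 0.0469, 0.0472]
```

View pics/w15.png

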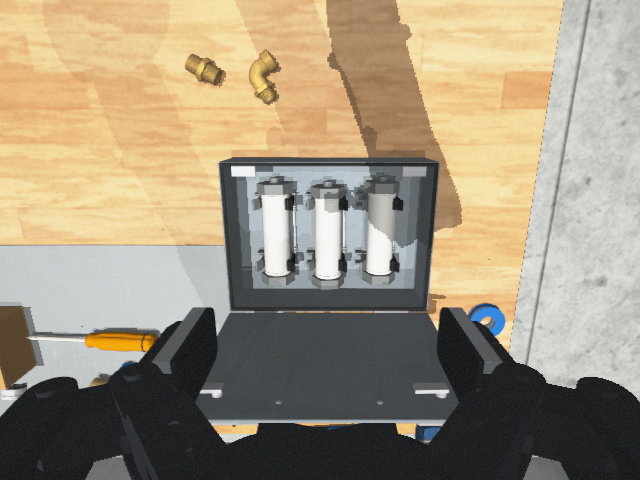

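View pics/w15b.png

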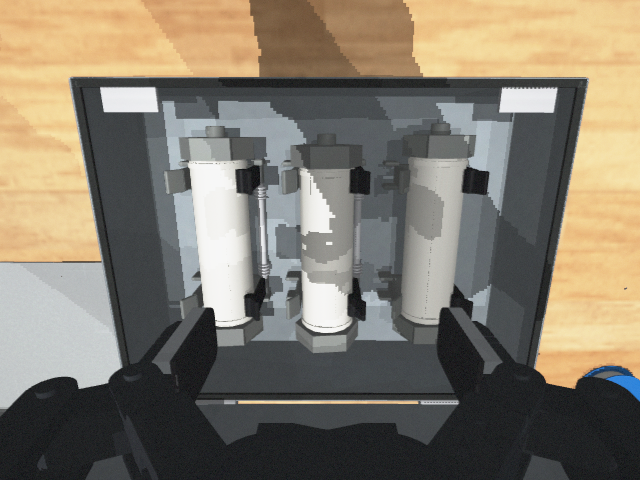

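Run:
```python
from h import *
q=down(np.pi)
ctrl.close_gripper(40)
ctrl.movep([.60,.0313,.36],q);ctrl.movep([.73,.0313,.31],q);st()
ctrl.movel([.73,.0313,.207],max_speed=.15);st('down')
for th in np.arange(1.6,.84,-.1):
    b=bar(th)
    ctrl.movel([b[0]+.018,b[1],b[2]-.015-TIP],max_speed=.12);s=st(round(th,2))
    if np.abs(s['contact_force']).max()>35: print('STOP');break
cv2.imwrite('pics/s16.png',vision.grab_frame('side')[0])
```

```text
90.37 [0.7294 0.0318 0.3107] F [-0.  -0.8  0.2] T [-0.03  0.07  0.03] w -0.0002
down 91.2 [0.7303 0.0314 0.2089] F [ 0.3 -0.4  0.3] T [-0.02  0.03 -0.01] w -0.0
1.6 91.58 [0.7027 0.0313 0.2067] F [-0.   1.1  0.2] T [ 0.03  0.01 -0.06] w 0.0002
1.5 91.88 [0.6852 0.0313 0.2094] F [-0.   0.9  0.3] T [ 0.03 -0.05  0.  ] w 0.0002
1.4 92.18 [0.6671 0.0312 0.2107] F [ 0.   0.5 -0.3] T [ 0.04 -0.05  0.01] w 0.0001
1.3 92.48 [0.6491 0.0311 0.2106] F [ 0.8 -0.1  0.5] T [-0.04  0.01 -0.01] w -0.0
1.2 92.78 [0.6314 0.0311 0.2088] F [ 0.  -0.7  0.5] T [-0.02 -0.   -0.07] w -0.0001
1.1 93.08 [0.6139 0.0311 0.2053] F [ 1.  -0.7  0.7] T [-0.04 -0.02 -0.06] w 0.0002
1.0 93.38 [0.5969 0.0312 0.2   ] F [-0.3 -0.5  0.8] T [-0.05  0.04 -0.01] w 0.0002
0.9 93.68 [0.5804 0.0312 0.1931] F [ 1.  -0.7 -0.2] T [-0.03 -0.01  0.06] w -0.0001
```

View pics/s16.png

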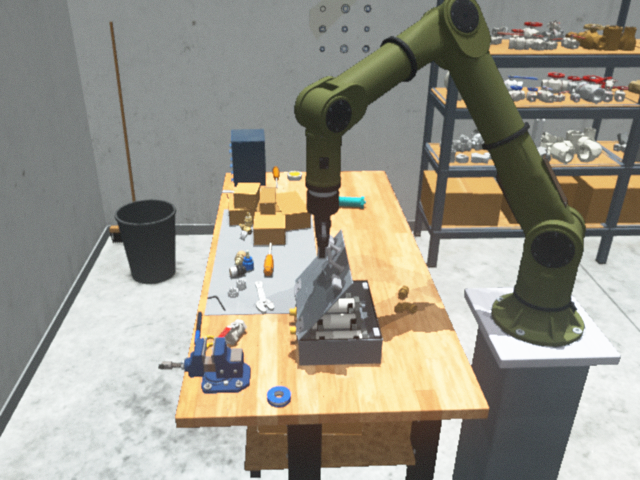

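Run:
```python
from h import *
p=np.array(get_state()['tcp_pos'])
ctrl.movel(p+[.01,0,.0],max_speed=.1);ctrl.movel(p+[.01,0,.06],max_speed=.2)
b=bar(.92);ctrl.movel([b[0],b[1],b[2]+.005-TIP+.02],max_speed=.15);st('above')
for th in list(np.arange(.9,.05,-.1))+[.05,0,-.01]:
    b=bar(th)
    ctrl.movel([b[0],b[1],b[2]+.005-TIP],max_speed=.1);s=st(round(th,2))
    if np.abs(s['contact_force']).max()>32: print('STOP');break
ctrl.pause(.3)
p=np.array(get_state()['tcp_pos']);ctrl.movel(p+[0,0,.08],max_speed=.2)
ctrl.ungrasp()
cv2.imwrite('pics/w17.png',wings());st()
```

```text
above 94.8 [0.565  0.0307 0.2339] F [ 0.2 -0.5 -0.6] T [-0.   -0.07 -0.  ] w -0.0002
0.9 95.17 [0.5625 0.0314 0.2128] F [ 0.4 -0.6  0.6] T [-0.02 -0.01 -0.03] w 0.0001
0.8 95.49 [0.5467 0.031  0.2044] F [ 0.3 -0.   0.1] T [-0.04 -0.02  0.  ] w -0.0001
0.7 95.82 [0.5322 0.0312 0.1945] F [1.3 0.5 0.3] T [ 0.03 -0.04 -0.06] w -0.0002
0.6 96.14 [0.5186 0.0313 0.1829] F [0.9 0.6 0.2] T [-0.03 -0.02 -0.02] w 0.0003
0.5 96.47 [0.5062 0.0313 0.1702] F [ 0.5 -0.6  0.1] T [-0.01  0.    0.02] w -0.0001
0.4 96.79 [0.495  0.0313 0.1561] F [ 0.1 -0.1  0.2] T [-0.08 -0.07 -0.  ] w 0.0002
0.3 97.12 [0.4851 0.0313 0.141 ] F [ 0.2 -0.7  0.1] T [ 0.02  0.03 -0.02] w 0.0001
0.2 97.44 [0.4769 0.0313 0.1251] F [ 0.2 -0.2  0.7] T [ 0.06 -0.01 -0.02] w 0.0003
0.1 97.77 [0.4704 0.0313 0.1084] F [-0.   0.6  0.6] T [ 0.04 -0.02  0.02] w -0.0001
0.05 98.02 [0.4677 0.0313 0.0998] F [-1.2  0.1  0.2] T [ 0.04  0.   -0.01] w -0.0002
0 98.27 [0.4658 0.0315 0.0912] F [ 0.1  0.4 -0.2] T [ 0.02 -0.02  0.06] w 0.0002
-0.01 98.52 [0.4659 0.0315 0.0907] F [-2.9 -0.5 17.9] T [-0.33  0.65  0.02] w -0.0002
995 [323. 188.] [0.4656 0.0313] [0.0984 0.0097] 1.571
540 [228. 195.] [ 0.4754 -0.07  ] [0.0433 0.012 ] 1.558
537 [418. 195.] [0.4759 0.1323] [0.043  0.0123] 1.544
 100.89 [0.4796 0.0345 0.3292] F [ 0.3 -0.3 -0.3] T [ 0.05  0.02 -0.  ] w 0.0851
```

View pics/w17.png

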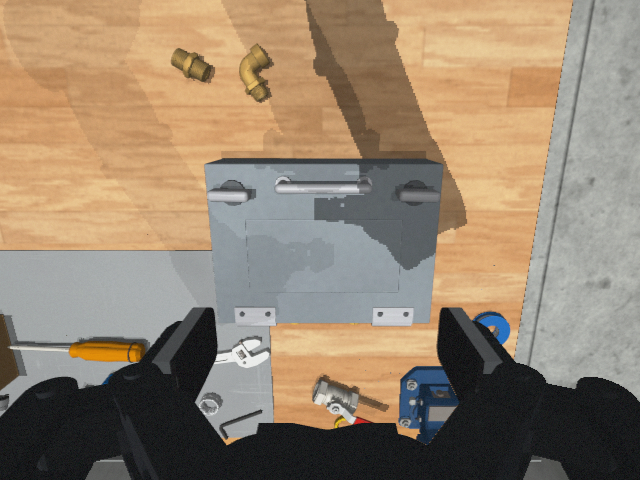

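Run:
```python
from h import *
for nm,c in [('R',CR),('L',CL)]:
    P=lambda a,z:[c[0]+.009*np.cos(a),c[1]+.009*np.sin(a),z]
    ctrl.movep(P(1.55,.12),down(1.55));st('above')
    ctrl.movel(P(1.55,.058),max_speed=.1);st('down')
    ctrl.close_gripper(40);s=st('closed')
    if s['width']<.008: print('MISS');break
    for a in [1.35,1.15,.95,.75,.55,.35,.18,.03]:
        ctrl.movep(P(a,.058),down(a));s=st(a)
        if s['width']<.008 or np.abs(s['contact_force']).max()>40: print('BAD');break
    ctrl.ungrasp();st('open');ctrl.movel(P(a,.13),max_speed=.15);st('up')
cv2.imwrite('pics/w18.png',wings());st()
```

```text
above 102.16 [ 0.4764 -0.0614  0.12  ] F [ 0.5 -0.5  0.1] T [-0.02  0.01 -0.01] w 0.0855
down 102.92 [ 0.4766 -0.0617  0.0584] F [1.3 0.8 0.3] T [ 0.03  0.04 -0.06] w 0.0852
closed 103.59 [ 0.4754 -0.0618  0.0582] F [-3.4  0.1  5.3] T [ 0.04  0.61 -0.06] w 0.0115
1.35 103.87 [ 0.4772 -0.062   0.0582] F [-3.1 -0.3  7.1] T [-0.    0.74 -0.1 ] w 0.0109
1.15 104.13 [ 0.479  -0.0626  0.0582] F [-3.9 -1.1  7.1] T [-0.12  0.79 -0.14] w 0.011
0.95 104.4 [ 0.4806 -0.0636  0.0582] F [-3.5  1.4  6.5] T [-0.1   0.76 -0.08] w 0.0111
0.75 104.67 [ 0.4819 -0.0647  0.0582] F [-2.6 -1.8  6.5] T [-0.16  0.7  -0.06] w 0.0112
0.55 104.93 [ 0.4831 -0.0662  0.0582] F [-3.2  0.3  7.6] T [-0.1   0.74 -0.07] w 0.0112
0.35 105.2 [ 0.4838 -0.0679  0.0582] F [-4.1 -0.5  6.9] T [-0.18  0.76 -0.07] w 0.0113
0.18 105.45 [ 0.4842 -0.0694  0.0582] F [-3.8 -1.1  6.7] T [-0.19  0.68 -0.04] w 0.0109
0.03 105.7 [ 0.4844 -0.0707  0.0582] F [-3.1 -0.7  7.4] T [-0.18  0.71 -0.05] w 0.0108
open 106.41 [ 0.485  -0.0705  0.058 ] F [ 0.6 -0.2  0. ] T [-0.03 -0.05  0.01] w 0.0853
up 107.04 [ 0.4846 -0.0705  0.1296] F [-0.9 -0.7
[... 671 characters left out ...]
 -1.7  6.5] T [-0.21  0.58 -0.11] w 0.0111
0.35 110.93 [0.484  0.1362 0.0582] F [-3.1 -0.9  5.6] T [-0.21  0.61 -0.04] w 0.0112
0.18 111.18 [0.4844 0.1347 0.0582] F [-2.7 -1.2  7.3] T [-0.33  0.58 -0.05] w 0.0114
0.03 111.43 [0.4845 0.1333 0.0582] F [-3.7 -1.1  7.4] T [-0.28  0.56 -0.04] w 0.011
open 112.14 [0.485  0.1335 0.058 ] F [1.4 1.1 0.2] T [ 0.03  0.06 -0.02] w 0.0856
up 112.78 [0.4846 0.1333 0.1295] F [ 0.3  0.  -1. ] T [ 0.07 -0.03  0.03] w 0.0854
580 [228. 195.] [ 0.4754 -0.0705] [0.0431 0.0123] 0.034
569 [417. 195.] [0.4753 0.1329] [0.0431 0.0124] 0.034
991 [323. 188.] [0.4655 0.0313] [0.0991 0.0095] 1.571
 115.47 [0.4799 0.0351 0.3298] F [0.7 0.3 0.5] T [0.01 0.02 0.  ] w 0.0851
```

View pics/w18.png

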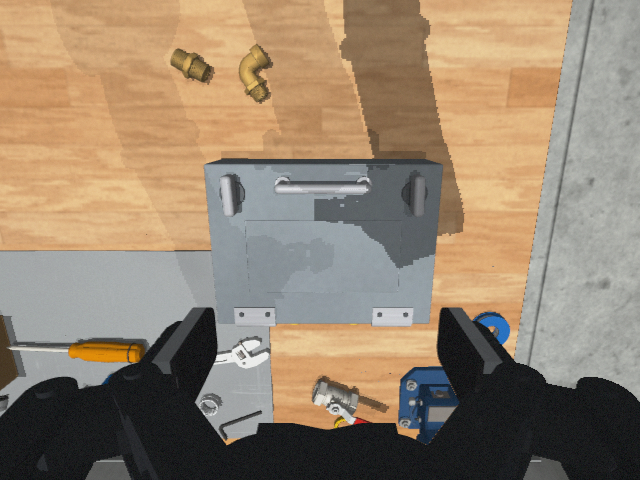

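Both wings point front to back (0.034 rad) at (228,195) and (417,195). The panel is shut, the tools have not moved, and the robot is clear of everything, so I'm handing the job in.

Run:
```python
from station import ticket
print(ticket.close_job())
```

```text
the job is handed in; nothing more can be done
None
```

I finished the whole sequence and handed the job in at about 115 s. It reported no verdict. I unlocked both fasteners (about 1.55 rad) and swung the panel up to about 1.65 rad; it settled near 1.56. I then snapped all three white filters into bays of their own, shut the panel and locked both fasteners again. The turquoise look-alike, the wrench and the screwdriver were not touched.

**Last checks**
- **Filters:** before closing, all three were level and matched each other in height. Each was within about 4 mm of its bay point lengthwise and 1 mm sideways, with an angle under 0.01 rad. The drop in pressing force and the pictures showed all three jaws snapped shut.
- **Panel and fasteners:** the panel is flat, shut with an 18 N press. Both wings read 0.034 rad from locked, and the robot is clear of everything.

**What went wrong or disagreed**
- **First unlock attempt:** it missed both wings, because the fingertips sit about 25 mm short of the stated tool point. I measured the offset by touch and corrected for it.
- **Knocked filter:** one filter was knocked aside early on, and I found it again before picking it up.
- **Left bay release:** opening the fingers there pressed on the box wall with about 26 N. I released the other two filters higher and pressed them home with shut fingers.

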